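# Load the cup warmer and switch it on under its splash hood

## Robot

A 7-joint arm with a two-finger parallel gripper is mounted at the origin on the work surface. World frame = base frame: x ahead of the robot, y to its left, z up, the work surface at z = 0. Lengths are in m, angles in rad, forces in N, time in s.
With the tool pointing down it reaches from about 0.425 to 0.875 m from the base axis. Payload 4.7 kg.
Tool frame: the origin (TCP) lies midway between the tips of the shut fingers; the grasp point (between the pads) lies 19 mm behind it; z points along the fingers, y is the direction in which the jaws open and shut (so a half turn about z gives the same grasp; the last joint's range is limited). The gripper opens to 87 mm and grips with 3 to 60 N. Pads are 19 mm wide; open, the fingers measure 117 mm over their backs; the gripper's body (75 mm by 190 mm) begins 51 mm behind the grasp point.
Start: joints at [-1.317, 0.321, -0.07, 1.45, 0.023, 1.371, -0.057], TCP at [0.154, 0.631, 0.223] pointing down, gripper open.
Joint ranges: [-2.86, 2.86], [-0.3, 2.09], [-1.38, 1.24], [0.06, 2.45], [-1.56, 4.7], [0.09, 2.05], [-2.69, 2.69]. Speed limits (rad/s): [2.57, 2.57, 3.14, 3.14, 3.14, 3.14, 3.14].

## Interface

Orientations are given as a rotation vector (axis times angle).
In Python, from bench import * gives the robot as it stands. The module is installed in compiled form; this text tells all that it offers.
- The arm moves only by the tool play_rows, never from a script. Its argument "series" is one flat list of numbers, 7 for each row, row after row: the opening in per cent of the stroke, from 0 (shut) to 100 (fully open), then the shift along the tool's x, y, z in m, then the turn, a rotation vector about the tool's x, y, z in degrees. In form: [fingers, tx, ty, tz, rx, ry, rz, fingers, tx, ty, tz, rx, ry, rz, ...]. A call has 1 to 10 rows; each row is the pose to reach, as a shift and turn from the pose commanded when the call began, along the tool's axes at that moment; what a row does not reach only later rows make up. A row lasts 1/12 s, in which the tool goes at most 41.7 mm and 7.16 degrees, less where a joint would pass 70% of its speed; a pose out of reach is approached as far as the arm can. A call with a gripper value outside its range is refused whole. The fingers move at their own pace and stop on an object; "force" is the grip in N (left out, the last holds). Time passes only in rows, so rows that repeat a pose let the fingers close. It gives the time, the measured TCP pose, the force and the opening at its end, in the units of the state.
- get_state(): the state, without advancing time (a new reading comes with each control period).
- get_image(name): name is "scene" or "top" or "wrist"; returns a dict with "frame" (420x560x3 uint8, red, green, blue), "fx", "fy", "cx", "cy" (pixels), "R" (3x3) and "t" (3): a world point X has camera coordinates R X + t. Camera axes: x right, y down, z forward; pixel columns grow to the right and rows downward; lengths in m; the calibration is good to about 2 mm. The wrist camera is an equidistant fisheye: a pixel r from the principal point sees the ray r / f radians off the axis. A picture is of the moment at which its call begins. There is no depth.
- close_job(): hands the job in, once; it reports no verdict.
The state is a dict: "time": time; "joint_positions": joint angles; "qd": joint speeds; "joint_torque": joint torques, N m; "position": TCP position; "tool_rot": TCP orientation; "ft_force": force on the tool from outside, world axes, zero at the start; "torque": the same for the moment, N m; "grip_width": opening from 0.0 (shut) to 1.0 (fully open).
Only numpy, scipy, OpenCV 4.12 (cv2) and the standard library are available. Lean on these libraries where they do the work, as an engineer would, in place of code of your own. Each camera call takes 0.05 s, during which the arm holds its last target.

## Task

Get the cup warmer going. Clear the plastic things off it, putting the green tin lid and the red coffee scoop down on the slate board. Also stand every espresso cup there is upright on the warmer, wholly inside an orange ring of its own; only when all that is done lift the amber splash hood well up (to about upright), flip the switch over away from the robot to on, and close the hood fully again, leaving the shaker, scale, coffee tin and jar where they are.

Things in the scene. Friction and masses are not known exactly. Their poses are not given: they have to be found in the camera images.
- warmer: Cup warmer: fixed steel box, 220 mm deep (its x, away from the robot), 315 mm wide (its y), 50 mm high, turned a few degrees. Its left two thirds (+y) are a flat aluminium plate with four heating spots, 2 x 2, 95 mm apart; its right third is a black console at the same height with the switch under a hood. Origin at the centre of its underside.
- ring0 (a point): Centre of a round black heating spot with a thin orange ring of 88 mm outer diameter around it, on the warmer's surface, 50 mm above the worktop; the far left one. Axes = the warmer's.
- ring1 (a point): Second heating spot, 95 mm to the right (-y) of ring0.
- ring2 (a point): Third heating spot, 95 mm nearer to the robot (-x) than ring0.
- ring3 (a point): Fourth heating spot, 95 mm nearer to the robot than ring1.
- hood (a joint): Hinge angle of the amber see-through splash hood over the switch: 0 closed, grows as its front end is lifted, stop at 1.75 rad (a little past upright). Stiff hinge (0.03 N m): stays wherever it is left. Shell open below, 70 mm long, hinged at its far (+x) end, 44 mm wide, top 34 mm above the console.
- hood_grip (a point): Midway between two round orange studs (12 mm diameter, 3 mm proud, 50 mm over both) on the hood's sides near its front; 60 mm in front of and 18 mm above the hinge line while closed (22 mm above the console). y runs from stud to stud, parallel to the hinge. Pinched across the studs the hood pivots between the fingers, so the hand can stay upright along the arc.
- hood_hinge (a point): Middle of the hood's hinge line, fixed on the console, 4 mm above its surface. Axes = the warmer's; the hinge line runs along y.
- switch (a joint): Angle of the white toggle with red end under the hood: 0 = off (leaning 0.45 rad towards the robot, -x of the warmer), 0.9 = on (leaning 0.45 rad away, +x). It turns about the warmer's y and stays where it is left; about 1 N at its end moves it. Off at the start.
- switch_pivot (a point): Foot of the toggle on the console, 35 mm in front of the hood's hinge line, 1 mm above the console surface, which is free and flat around it. The toggle is 24 mm long, 11 mm wide (y), 6 mm thick. Axes = the warmer's.
- slate: Dark slate serving board lying fixed on the worktop to the right of the warmer, 200 mm (its x) by 140 mm (its y), 8 mm thick; origin at the centre of its underside.
- lid_mid (a point): Green flat plastic lid of the coffee tin, a disc of 60 mm diameter, 12 mm thick, lying on the warmer's plate at the start; this point is its centre, 6 mm above its underside. 20 g.
- scoop_mid (a point): Red plastic coffee scoop standing on the warmer's plate at the start: round bowl of 38 mm outer diameter, 28 mm high, with a handle 11 mm wide and 4 mm thick that runs out along +x from the top of the bowl to 68 mm from the bowl's axis. This point is on the bowl's axis, 14 mm above its underside. 25 g.
- cup0_mid (a point): White straight-sided stoneware espresso cup without a handle, 62 mm outer diameter, 52 mm high, open at the top, wall 4 mm, inner floor 10 mm up, 0.1 to 0.2 kg; this point is on its axis, half-way up (26 mm). Two to four of the cups are there, upright on the worktop left of the warmer; None if absent.
- cup1_mid (a point): Blue straight-sided stoneware espresso cup without a handle, 62 mm outer diameter, 52 mm high, open at the top, wall 4 mm, inner floor 10 mm up, 0.1 to 0.2 kg; this point is on its axis, half-way up (26 mm). Two to four of the cups are there, upright on the worktop left of the warmer; None if absent.
- cup2_mid (a point): Terracotta straight-sided stoneware espresso cup without a handle, 62 mm outer diameter, 52 mm high, open at the top, wall 4 mm, inner floor 10 mm up, 0.1 to 0.2 kg; this point is on its axis, half-way up (26 mm). Two to four of the cups are there, upright on the worktop left of the warmer; None if absent.
- cup3_mid (a point): Dark green straight-sided stoneware espresso cup without a handle, 62 mm outer diameter, 52 mm high, open at the top, wall 4 mm, inner floor 10 mm up, 0.1 to 0.2 kg; this point is on its axis, half-way up (26 mm). Two to four of the cups are there, upright on the worktop left of the warmer; None if absent.
- shaker: Small steel salt shaker, 30 mm diameter, 66 mm high, standing among the cups; not part of the job. Origin at the centre of its underside.
- scale: Flat black kitchen scale with a blue display, 130 x 75 x 18 mm; not part of the job. Origin at the centre of its underside.
- tin: Dark green coffee tin without its lid, 60 mm diameter, 95 mm high; not part of the job. Origin at the centre of its underside.
- jar: Storage jar with brass lid, 72 mm diameter, 85 mm high; not part of the job. Origin at the centre of its underside.

How it is judged:
By the outcome, as a careful person would: the job done as asked, in the order asked, and still so for the second after the job is handed in, with the robot touching nothing.
Of cup0, cup1, cup2, cup3 only 2 to 4 are there at a start; the rules pass over those that are not, and their reading is None.
At some moment in a run one of cup0, cup1, cup2, cup3, lid, scoop may be knocked a few centimetres aside while the robot is not near it.
It also fails if it takes over 210 s, if anything falls off the work surface, if the arm or the gripper's body presses on something with over 40 N, if the wrist force passes 120 N, or if a joint passes its speed limit or range.

## Working session

There is one attempt and no reset: what is moved stays moved. The work goes in short steps, Python scripts to look and compute and a tool call to move; the robot and the scene stay as the last step left them, time stands still between calls to the robot, and variables do not carry over. Pictures are saved under pics/ and viewed, and the job is handed in when it is done.

Besides the shell and the picture viewer there is one more tool, called as name(argument=value, ...) on one line, values as JSON. play_rows: Moves the arm, as the interface text tells. Its arguments: {"type":"object","properties":{"series":{"type":"array"},"force":{"type":"number"}},"required":["series"]}

```bash
mkdir -p pics
cat > h.py <<'E'
from bench import *
import numpy as np, cv2
from scipy.spatial.transform import Rotation as Ro
def shot(n,f):
    d=get_image(n); cv2.imwrite('pics/'+f+'.png',d['frame'][:,:,::-1]); np.savez('pics/'+f+'.npz',**d); return d
def crop(f,x0,y0,x1,y1,s,out):
    im=cv2.imread('pics/'+f+'.png')[y0:y1,x0:x1]; cv2.imwrite('pics/'+out+'.png',cv2.resize(im,None,fx=s,fy=s,interpolation=cv2.INTER_CUBIC))
def ray(d,u,v,fish=False):
    x=(u-d['cx'])/d['fx'];y=(v-d['cy'])/d['fy']
    if fish:
        r=np.hypot(x,y); c=np.array([x/r*np.sin(r),y/r*np.sin(r),np.cos(r)]) if r>0 else np.array([0,0,1.])
    else: c=np.array([x,y,1.])
    R=d['R'];return -R.T@d['t'], R.T@c
def onz(d,u,v,z,fish=False):
    o,r=ray(d,u,v,fish); return o+r*(z-o[2])/r[2]
def proj(d,X,fish=False):
    c=d['R']@np.asarray(X,float)+d['t']
    if fish:
        a=np.arctan2(np.hypot(c[0],c[1]),c[2]);p=np.arctan2(c[1],c[0]);return d['cx']+d['fx']*a*np.cos(p),d['cy']+d['fy']*a*np.sin(p)
    return d['cx']+d['fx']*c[0]/c[2],d['cy']+d['fy']*c[1]/c[2]
def st():
    s=get_state(); print('t',round(s['time'],2),'p',np.round(s['position'],4),'rv',np.round(s['tool_rot'],3),'F',np.round(s['ft_force'],1),'w',round(s['grip_width'],3)); return s
def rel(target,yaw=None,R=None):
    """shift in tool axes to a world TCP target; turn (deg rotvec) to tool-down with tool y axis along world yaw angle"""
    s=get_state(); A=Ro.from_rotvec(s['tool_rot'])
    t=A.inv().apply(np.array(target)-s['position'])
    out=[0,0,0]
    if yaw is not None:
        best=None
        for k in (0,np.pi):
            y=np.array([np.cos(yaw+k),np.sin(yaw+k),0]);z=np.array([0,0,-1.]);x=np.cross(y,z)
            rv=(A.inv()*Ro.from_matrix(np.c_[x,y,z])).as_rotvec(degrees=True)
            if best is None or np.linalg.norm(rv)<np.linalg.norm(best): best=rv
        out=best
    print('shift',np.round(t,4),'turn',np.round(out,2)); return t,out
E
python3 - <<'E'
from h import *
s=st(); A=Ro.from_rotvec(s['tool_rot']); print(A.as_matrix().round(3))
for n in('scene','top','wrist'):
    d=shot(n,n+'0'); print(n,d['fx'],d['cx'],d['cy'],(-d['R'].T@d['t']).round(3),d['R'].round(3).tolist())
E
```

```text
t 0.0 p [0.1543 0.6309 0.2214] rv [-3.760e-01 -3.119e+00  3.000e-03] F [ 0.1 -0.1  0.1] w 1.0
[[-0.971  0.237 -0.   ]
 [ 0.237  0.971 -0.002]
 [-0.    -0.002 -1.   ]]
scene 475.2465308081309 283.6304169694149 214.00803341672525 [1.136 0.805 0.678] [[-0.834, 0.551, -0.02], [0.299, 0.421, -0.856], [-0.463, -0.72, -0.516]]
top 410.94925814299455 288.4199605229693 212.48167034451717 [0.524 0.01  1.085] [[0.002, -1.0, 0.001], [-0.998, -0.002, -0.068], [0.068, -0.001, -0.998]]
wrist 325.19226210127806 277.00580941628215 206.94433142413703 [0.075 0.65  0.383] [[0.237, 0.972, -0.001], [0.93, -0.226, 0.291], [0.282, -0.07, -0.957]]
```

Run:
```python
from h import *
crop('top0',0,0,560,420,1.42,'top0b')
```

```text
(no output)
```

View pics/top0b.png

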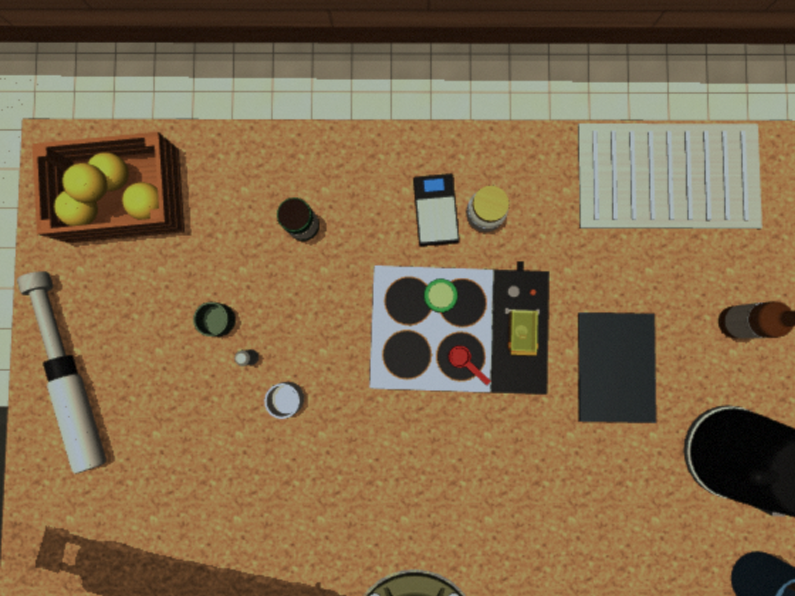

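View pics/scene0.png

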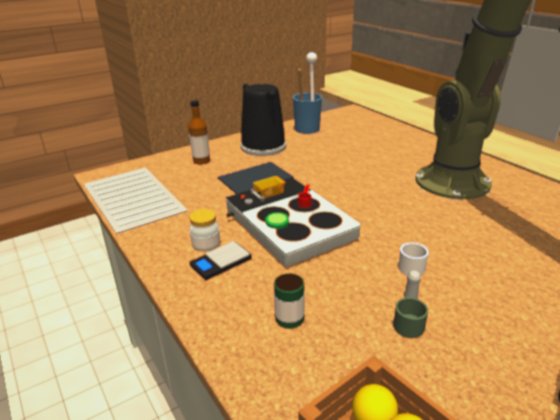

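View pics/wrist0.png

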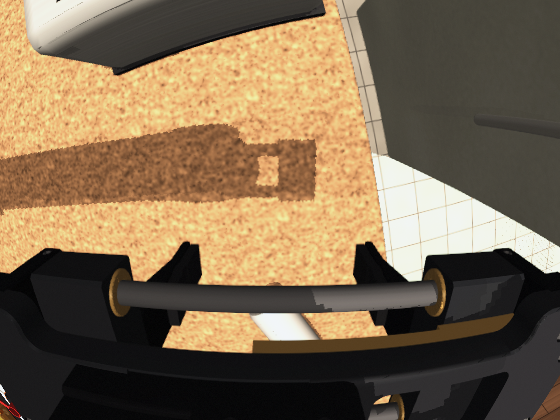

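Run:
```python
from h import *
crop('top0',250,180,470,305,3.6,'c1')
crop('top0',120,120,250,310,3.1,'c2')
```

```text
(no output)
```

View pics/c1.png

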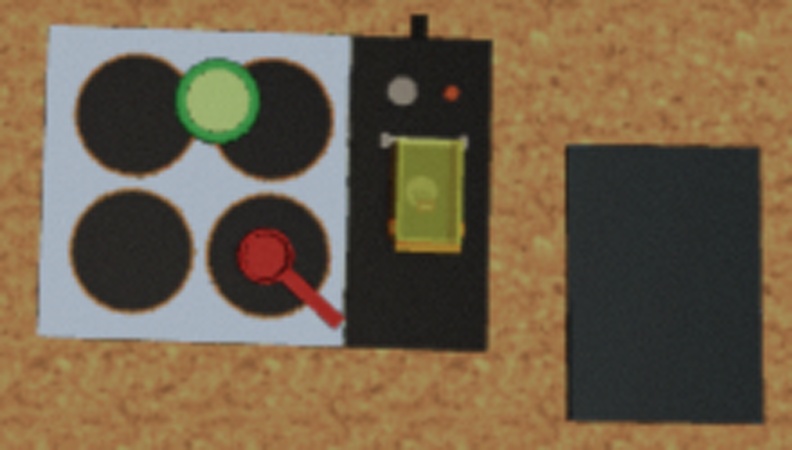

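View pics/c2.png

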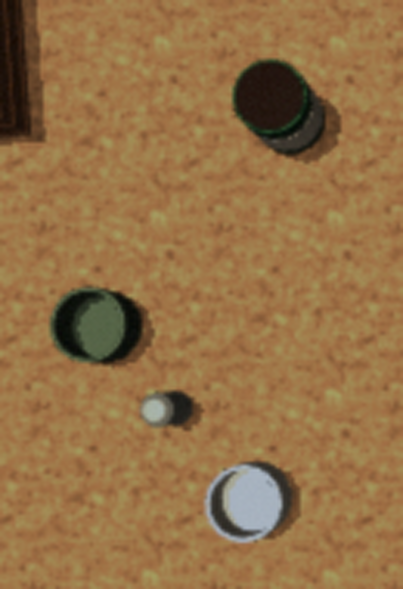

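```bash
cat > m.py <<'E'
from h import *
d=dict(np.load('pics/top0.npz'))
def P(x,y,z,o=(250,180),s=3.6): return onz(d,(x+.5)/s-.5+o[0],(y+.5)/s-.5+o[1],z)
r=[P(*q,.05) for q in((135,115),(272,119),(131,251),(268,256))]
for q in r: print('ring',q.round(4))
print([np.linalg.norm(r[a]-r[b]).round(4) for a,b in((0,1),(2,3),(0,2),(1,3))])
e=(r[0]-r[2]+r[1]-r[3]);yaw=np.arctan2(e[1],e[0]); f=(r[0]-r[1]+r[2]-r[3]);yaw2=np.arctan2(-f[0],f[1]);print('yaw',yaw,yaw2)
print('warmer corners',[P(*q,.05).round(4) for q in((48,25),(491,40),(38,335),(487,350))])
print('lid',P(218,101,.062)); print('scoop',P(265,256,.078),'end',P(338,321,.077))
print('slate',[P(*q,.008).round(4) for q in((566,145),(760,147),(567,420),(763,423))])
print('hinge',P(385,140,.054),P(467,143,.054)); print('hoodfront',P(395,248,.068),P(462,250,.068))
o=(120,120)
print('cup3',P(90,326,.052,o,3.1),'cup0',P(246,502,.052,o,3.1),'shaker',P(156,410,.066,o,3.1),'tin',P(271,97,.095,o,3.1))
E
python3 m.py
```

```text
ring [0.597  0.0127 0.05  ]
ring [ 0.5943 -0.0834  0.05  ]
ring [0.5019 0.0153 0.05  ]
ring [ 0.4986 -0.0802  0.05  ]
[np.float64(0.0961), np.float64(0.0956), np.float64(0.0951), np.float64(0.0958)]
yaw -0.03040530215471093 -0.030991285632871124
warmer corners [array([0.6604, 0.0741, 0.05  ]), array([ 0.6504, -0.2379,  0.05  ]), array([0.4437, 0.0797, 0.05  ]), array([ 0.4339, -0.232 ,  0.05  ])]
lid [ 0.60597912 -0.04493391  0.062     ]
scoop [ 0.49930519 -0.07575593  0.078     ] end [ 0.45555083 -0.12507586  0.077     ]
slate [array([ 0.5786, -0.3015,  0.008 ]), array([ 0.5774, -0.443 ,  0.008 ]), array([ 0.3804, -0.2987,  0.008 ]), array([ 0.3785, -0.4398,  0.008 ])]
hinge [ 0.57952503 -0.16189607  0.054     ] [ 0.57753221 -0.21911863  0.054     ]
hoodfront [ 0.5046799 -0.1657068  0.068    ] [ 0.50339594 -0.21160216  0.068     ]
cup3 [0.56283299 0.36072083 0.052     ] cup0 [0.42159075 0.23184275 0.052     ] shaker [0.49546891 0.30172906 0.066     ] tin [0.74176057 0.20819806 0.095     ]
```

Run:
```python
from h import *
rel([0.606,-0.045,.15],np.pi/2-.031)
```

```text
shift [-0.5993 -0.5493  0.0726] turn [ -0.08  -0.   -11.96]
```

play_rows(series=[100,-0.599,-0.549,0.073,0,0,-12,100,-0.599,-0.549,0.073,0,0,-12,100,-0.599,-0.549,0.073,0,0,-12,100,-0.599,-0.549,0.073,0,0,-12,100,-0.599,-0.549,0.073,0,0,-12,100,-0.599,-0.549,0.073,0,0,-12,100,-0.599,-0.549,0.073,0,0,-12,100,-0.599,-0.549,0.073,0,0,-12,100,-0.599,-0.549,0.073,0,0,-12,100,-0.599,-0.549,0.073,0,0,-12], force=10)

```text
time: 0.98
position: [0.3856, 0.2844, 0.1851]
tool_rot: [0.047, 3.141, 0.001]
ft_force: [0.8, 0.5, -0.1]
grip_width: 1.001
```

Run:
```python
from h import *
st();rel([0.606,-0.045,.15],np.pi/2-.031)
```

```text
t 0.98 p [0.3856 0.2844 0.1851] rv [4.700e-02 3.141e+00 1.000e-03] F [ 0.8  0.5 -0.1] w 1.001
shift [-0.2302 -0.3226  0.035 ] turn [0.02 0.01 0.04]
```

play_rows(series=[100,-0.23,-0.323,0.035,0,0,0,100,-0.23,-0.323,0.035,0,0,0,100,-0.23,-0.323,0.035,0,0,0,100,-0.23,-0.323,0.035,0,0,0,100,-0.23,-0.323,0.035,0,0,0,100,-0.23,-0.323,0.035,0,0,0,100,-0.23,-0.323,0.035,0,0,0,100,-0.23,-0.323,0.035,0,0,0,100,-0.23,-0.323,0.035,0,0,0,100,-0.23,-0.323,0.035,0,0,0])

```text
time: 1.82
position: [0.6063, -0.049, 0.1498]
tool_rot: [0.054, 3.14, -0.005]
ft_force: [-1.4, -1.1, 0.1]
grip_width: 0.999
```

Run:
```python
from h import *
st();rel([0.606,-0.045,.0545],np.pi/2-.031)
d=shot('wrist','w1'); print(proj(d,[.606,-.045,.062],True),proj(d,[.4993,-.0758,.078],True))
shot('top','t1')
```

```text
t 1.82 p [ 0.6063 -0.049   0.1498] rv [ 0.054  3.14  -0.005] F [-1.4 -1.1  0.1] w 0.999
shift [0.0005 0.0042 0.0953] turn [-0.18  0.04 -0.21]
(np.float64(282.4327852466436), np.float64(213.35450854430113)) (np.float64(234.29794732960187), np.float64(77.51636994655814))
```

View pics/w1.png

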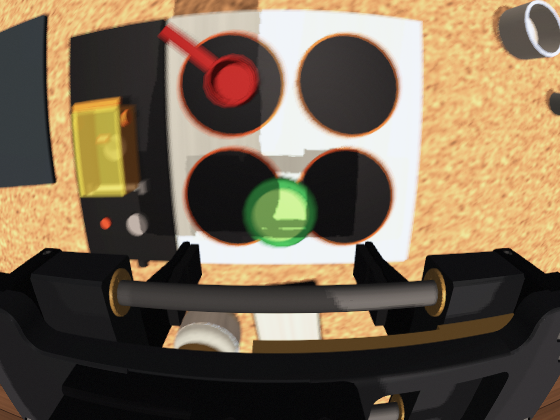

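play_rows(series=[100,0,0,0.04,0,0,0,100,0,0,0.08,0,0,0,100,0,0,0.097,0,0,0,100,0,0,0.097,0,0,0,60,0,0,0.097,0,0,0,50,0,0,0.097,0,0,0,50,0,0,0.097,0,0,0,50,0,0,0.097,0,0,0,50,0,0,0.097,0,0,0,50,0,0,0.097,0,0,0], force=10)

```text
time: 2.75
position: [0.6051, -0.0432, 0.0534]
tool_rot: [0.047, 3.141, 0.0]
ft_force: [-0.7, -0.0, 0.2]
grip_width: 0.682
```

Run:
```python
from h import *
st()
```

```text
t 2.75 p [ 0.6051 -0.0432  0.0534] rv [0.047 3.141 0.   ] F [-0.7 -0.   0.2] w 0.682
```

Run:
```python
from h import *
rel([0.54,-0.385,.12],np.pi/2-.031)
```

```text
shift [ 0.0547 -0.3436 -0.0667] turn [0.02 0.01 0.05]
```

play_rows(series=[50,0,0,-0.04,0,0,0,50,0,0,-0.08,0,0,0,50,0.055,-0.344,-0.08,0,0,0,50,0.055,-0.344,-0.08,0,0,0,50,0.055,-0.344,-0.08,0,0,0,50,0.055,-0.344,-0.08,0,0,0,50,0.055,-0.344,-0.08,0,0,0,50,0.055,-0.344,-0.08,0,0,0,50,0.055,-0.344,-0.08,0,0,0,50,0.055,-0.344,-0.08,0,0,0])

```text
time: 3.58
position: [0.5419, -0.3725, 0.1334]
tool_rot: [0.047, 3.141, 0.0]
ft_force: [0.7, -0.3, 0.2]
grip_width: 0.684
```

Run:
```python
from h import *
st();rel([0.54,-0.385,.0125],np.pi/2-.031)
```

```text
t 3.58 p [ 0.5419 -0.3725  0.1334] rv [0.047 3.141 0.   ] F [ 0.7 -0.3  0.2] w 0.684
shift [ 0.0016 -0.0126  0.1209] turn [0.02 0.03 0.06]
```

play_rows(series=[50,0.002,-0.013,0.03,0,0,0,50,0.002,-0.013,0.07,0,0,0,50,0.002,-0.013,0.1,0,0,0,50,0.002,-0.013,0.12,0,0,0,50,0.002,-0.013,0.12,0,0,0,50,0.002,-0.013,0.12,0,0,0,90,0.002,-0.013,0.12,0,0,0,90,0.002,-0.013,0.12,0,0,0,90,0.002,-0.013,0.12,0,0,0,90,0.002,-0.013,0.08,0,0,0])

```text
time: 4.42
position: [0.5359, -0.3797, 0.0463]
tool_rot: [-0.047, -3.13, -0.011]
ft_force: [-1.1, 1.3, -0.7]
grip_width: 0.871
```

Run:
```python
from h import *
st();rel([0.4993,-0.0758,.14],np.pi/2-.031)
```

```text
t 4.42 p [ 0.5359 -0.3797  0.0463] rv [-0.047 -3.13  -0.011] F [-1.1  1.3 -0.7] w 0.871
shift [ 0.0467  0.3033 -0.091 ] turn [ 0.39 -0.67  0.07]
```

Run:
```python
from h import *
s=st();print(np.round(s['joint_positions'],2));rel([0.4993,-0.0758,.14],np.radians(138.5))
```

```text
t 4.42 p [ 0.5359 -0.3797  0.0463] rv [-0.047 -3.13  -0.011] F [-1.1  1.3 -0.7] w 0.871
[ 0.1   0.54  0.62  1.63 -0.34  1.1   2.36]
shift [ 0.0467  0.3033 -0.091 ] turn [  0.66  -0.46 -50.21]
```

Run:
```python
from h import *
rel([0.4993,-0.0758,.14],np.radians(-30))
```

```text
shift [ 0.0467  0.3033 -0.091 ] turn [  0.72  -0.4  -61.71]
```

play_rows(series=[70,0,0,-0.04,0,0,10,70,0,0,-0.08,0,0,20,70,0.045,0.303,-0.092,0,0,118,70,0.045,0.303,-0.092,0,0,118,70,0.045,0.303,-0.092,0,0,118,70,0.045,0.303,-0.092,0,0,118,70,0.045,0.303,-0.092,0,0,118,70,0.045,0.303,-0.092,0,0,118,70,0.045,0.303,-0.092,0,0,118,70,0.045,0.303,-0.092,0,0,118])

```text
time: 5.25
position: [0.5064, -0.0938, 0.1453]
tool_rot: [1.715, 2.632, 0.002]
ft_force: [0.2, 0.7, 0.8]
grip_width: 0.7
```

Run:
```python
from h import *
s=st();print(np.round(s['joint_positions'],2));rel([0.4993,-0.0758,.14],np.radians(-30))
```

```text
t 5.25 p [ 0.5064 -0.0938  0.1453] rv [1.715e+00 2.632e+00 2.000e-03] F [0.2 0.7 0.8] w 0.7
[-0.63  0.1   0.81  1.91 -0.08  1.17  0.62]
shift [0.0194 0.0008 0.0053] turn [ 6.000e-02 -5.000e-02  5.381e+01]
```

play_rows(series=[70,0.019,0.001,0.005,0,0,54,70,0.019,0.001,0.005,0,0,54,70,0.019,0.001,0.005,0,0,54,70,0.019,0.001,0.005,0,0,54,70,0.019,0.001,0.005,0,0,54,70,0.019,0.001,0.005,0,0,54,70,0.019,0.001,0.005,0,0,54,70,0.019,0.001,0.005,0,0,54,70,0.019,0.001,0.005,0,0,54,70,0.019,0.001,0.005,0,0,54])

```text
time: 6.08
position: [0.4999, -0.0779, 0.1401]
tool_rot: [-2.718, -1.576, -0.001]
ft_force: [-0.1, 0.5, 0.2]
grip_width: 0.7
```

Run:
```python
from h import *
s=st();print(np.round(s['joint_positions'],2));rel([0.4993,-0.0758,.054],np.radians(-30))
d=shot('wrist','w2'); print(proj(d,[.4993,-.0758,.078],True)); shot('top','t2'); crop('t2',120,120,480,310,2.2,'t2c')
```

```text
t 6.08 p [ 0.4999 -0.0779  0.1401] rv [-2.718e+00 -1.576e+00 -1.000e-03] F [-0.1  0.5  0.2] w 0.7
[-0.7   0.08  0.85  1.93 -0.07  1.15 -0.35]
shift [ 0.0014 -0.0016  0.0861] turn [ 0.02 -0.03  0.2 ]
(np.float64(276.3648467726183), np.float64(220.19028281861034))
```

View pics/w2.png

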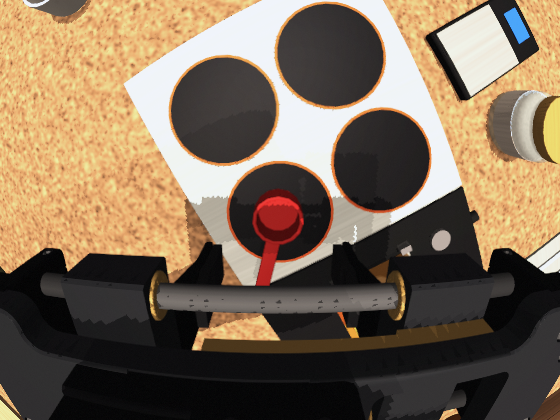

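View pics/t2c.png

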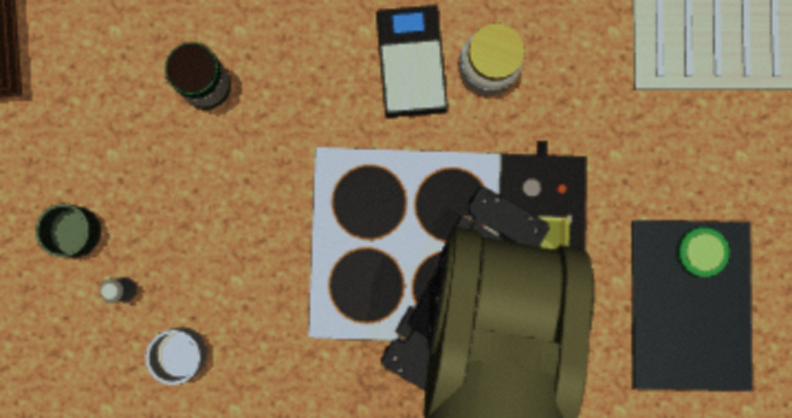

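play_rows(series=[70,0.001,0,0.04,0,0,0,70,0.001,0,0.07,0,0,0,70,0.001,0,0.086,0,0,0,70,0.001,0,0.086,0,0,0,35,0.001,0,0.086,0,0,0,20,0.001,0,0.086,0,0,0,20,0.001,0,0.086,0,0,0,20,0.001,0,0.086,0,0,0,20,0.001,0,0.086,0,0,0,20,0.001,0,0.086,0,0,0], force=10)

```text
time: 7.02
position: [0.5006, -0.0769, 0.0541]
tool_rot: [2.719, 1.573, 0.001]
ft_force: [-0.3, -0.3, 0.5]
grip_width: 0.438
```

Run:
```python
from h import *
s=st();rel([0.445,-0.335,.15],np.radians(-30))
```

```text
t 7.02 p [ 0.5006 -0.0769  0.0541] rv [2.719e+00 1.573e+00 1.000e-03] F [-0.3 -0.3  0.5] w 0.438
shift [-0.2514  0.0805 -0.096 ] turn [ 0.02 -0.02  0.1 ]
```

play_rows(series=[20,0,0,-0.04,0,0,0,20,0,0,-0.08,0,0,0,20,-0.251,0.081,-0.09,0,0,0,20,-0.251,0.081,-0.09,0,0,0,20,-0.251,0.081,-0.09,0,0,0,20,-0.251,0.081,-0.09,0,0,0,20,-0.251,0.081,-0.09,0,0,0,20,-0.251,0.081,-0.09,0,0,0,20,-0.251,0.081,-0.09,0,0,0,20,-0.251,0.081,-0.09,0,0,0])

```text
time: 7.85
position: [0.4427, -0.3404, 0.1444]
tool_rot: [2.723, 1.56, -0.004]
ft_force: [-0.9, 0.5, 0.3]
grip_width: 0.44
```

Run:
```python
from h import *
s=st();rel([0.445,-0.335,.0131],np.radians(-30))
```

```text
t 7.85 p [ 0.4427 -0.3404  0.1444] rv [ 2.723  1.56  -0.004] F [-0.9  0.5  0.3] w 0.44
shift [ 0.0063 -0.0009  0.1313] turn [ 0.08  0.2  -0.38]
```

play_rows(series=[20,0,0,0.04,0,0,0,20,0,0,0.08,0,0,0,20,0,0,0.11,0,0,0,20,0,0,0.131,0,0,0,20,0,0,0.131,0,0,0,20,0,0,0.131,0,0,0,62,0,0,0.131,0,0,0,62,0,0,0.131,0,0,0,62,0,0,0.131,0,0,0,62,0,0,0.131,0,0,0])

```text
time: 8.68
position: [0.4458, -0.3347, 0.0132]
tool_rot: [2.719, 1.573, 0.001]
ft_force: [-0.5, 0.0, 0.1]
grip_width: 0.6
```

play_rows(series=[62,0,0,-0.04,0,0,0,62,0,0,-0.08,0,0,0,62,0,0,-0.12,0,0,0,62,0,0,-0.16,0,0,0,62,0,0,-0.17,0,0,0])

```text
time: 9.1
position: [0.4477, -0.3375, 0.1891]
tool_rot: [2.713, 1.568, 0.009]
ft_force: [0.9, -0.6, 0.5]
grip_width: 0.619
```

Run:
```python
from h import *
s=st();print(np.round(s['joint_positions'],2))
d=shot('top','t3'); crop('t3',120,120,480,310,2.2,'t3c')
for y in (0,90): rel([0.4216,0.2318,.18],np.radians(y))
```

```text
t 9.1 p [ 0.4477 -0.3375  0.1891] rv [2.713 1.568 0.009] F [ 0.9 -0.6  0.5] w 0.619
[-0.32  0.22  1.05  1.76 -0.21  1.27  0.26]
shift [ 0.48   -0.3067  0.0065] turn [  0.55   0.05 -29.93]
shift [ 0.48   -0.3067  0.0065] turn [ 0.44 -0.37 60.07]
```

View pics/t3c.png

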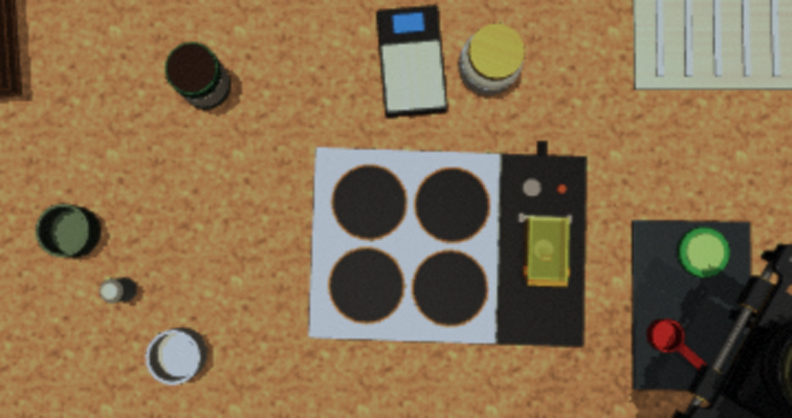

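Run:
```python
from h import *
rel([0.5,0.0,.18],np.radians(-30));rel([0.4216,0.2318,.13],np.radians(-30))
```

```text
shift [ 0.3182 -0.1231  0.0079] turn [ 0.54 -0.1   0.07]
shift [ 0.4799 -0.3072  0.0565] turn [ 0.54 -0.1   0.07]
```

play_rows(series=[100,0.318,-0.123,0.008,0,0,0,100,0.318,-0.123,0.008,0,0,0,100,0.318,-0.123,0.008,0,0,0,100,0.318,-0.123,0.008,0,0,0,100,0.318,-0.123,0.008,0,0,0,100,0.318,-0.123,0.008,0,0,0,100,0.318,-0.123,0.008,0,0,0,100,0.318,-0.123,0.008,0,0,0,100,0.48,-0.307,0.056,0,0,0,100,0.48,-0.307,0.056,0,0,0])

```text
time: 9.98
position: [0.4705, 0.0743, 0.1586]
tool_rot: [2.719, 1.573, -0.0]
ft_force: [0.3, -0.1, -0.1]
grip_width: 0.999
```

Run:
```python
from h import *
st();rel([0.4216,0.2318,.13],np.radians(-30))
```

```text
t 9.98 p [0.4705 0.0743 0.1586] rv [ 2.719  1.573 -0.   ] F [ 0.3 -0.1 -0.1] w 0.999
shift [ 0.1122 -0.121   0.0285] turn [0.02 0.02 0.09]
```

play_rows(series=[100,0.112,-0.121,0.028,0,0,0,100,0.112,-0.121,0.028,0,0,0,100,0.112,-0.121,0.028,0,0,0,100,0.112,-0.121,0.028,0,0,0,100,0.112,-0.121,0.028,0,0,0,100,0.112,-0.121,0.028,0,0,0,100,0.112,-0.121,0.028,0,0,0])

```text
time: 10.57
position: [0.4217, 0.2289, 0.1305]
tool_rot: [2.719, 1.573, -0.002]
ft_force: [0.5, -0.1, -1.1]
grip_width: 1.001
```

Run:
```python
from h import *
st();rel([0.4216,0.2318,.012],np.radians(-30))
d=shot('wrist','w3'); print(proj(d,[.4216,.2318,.052],True))
```

```text
t 10.57 p [0.4217 0.2289 0.1305] rv [ 2.719e+00  1.573e+00 -2.000e-03] F [ 0.5 -0.1 -1.1] w 1.001
shift [ 0.0027 -0.0016  0.1185] turn [0.  0.1 0.1]
(np.float64(276.4672137971736), np.float64(211.76757321102247))
```

View pics/w3.png

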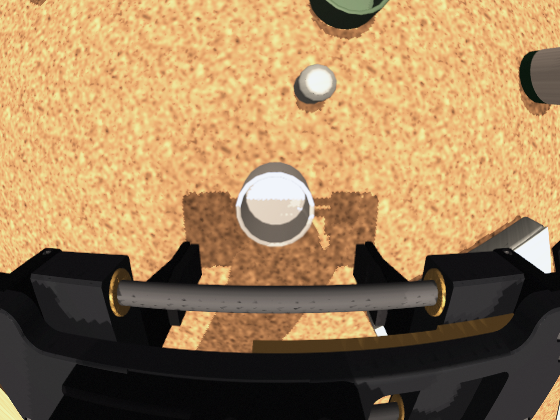

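play_rows(series=[100,0.002,0,0.04,0,0,0,100,0.002,0,0.08,0,0,0,100,0.002,0,0.118,0,0,0,100,0.002,0,0.118,0,0,0,75,0.002,0,0.118,0,0,0,50,0.002,0,0.118,0,0,0,50,0.002,0,0.118,0,0,0,50,0.002,0,0.118,0,0,0,50,0.002,0,0.118,0,0,0,50,0.002,0,0.118,0,0,0], force=20)

```text
time: 11.45
position: [0.424, 0.2327, 0.0152]
tool_rot: [-2.718, -1.573, -0.005]
ft_force: [-1.9, 0.2, 7.9]
grip_width: 0.711
```

Run:
```python
from h import *
st();rel([0.5015,0.0153,.12],np.radians(-30))
```

```text
t 11.45 p [0.424  0.2327 0.0152] rv [-2.718 -1.573 -0.005] F [-1.9  0.2  7.9] w 0.711
shift [-0.1495  0.1755 -0.1052] turn [ 0.01 -0.19  0.11]
```

play_rows(series=[50,0,0,-0.02,0,0,0,50,0,0,-0.05,0,0,0,50,0,0,-0.08,0,0,0,50,0,0,-0.105,0,0,0,50,-0.15,0.175,-0.105,0,0,0,50,-0.15,0.175,-0.105,0,0,0,50,-0.15,0.175,-0.105,0,0,0,50,-0.15,0.175,-0.105,0,0,0,50,-0.15,0.175,-0.105,0,0,0,50,-0.15,0.175,-0.105,0,0,0])

```text
time: 12.28
position: [0.501, 0.0084, 0.1193]
tool_rot: [2.722, 1.565, 0.002]
ft_force: [1.0, -0.0, -0.7]
grip_width: 0.715
```

Run:
```python
from h import *
st();rel([0.5015,0.0153,.12],np.radians(-30)); shot('wrist','w4')
```

```text
t 12.28 p [0.501  0.0084 0.1193] rv [2.722e+00 1.565e+00 2.000e-03] F [ 1.  -0.  -0.7] w 0.715
shift [ 0.0062 -0.003  -0.0007] turn [ 0.15  0.   -0.21]
```

View pics/w4.png

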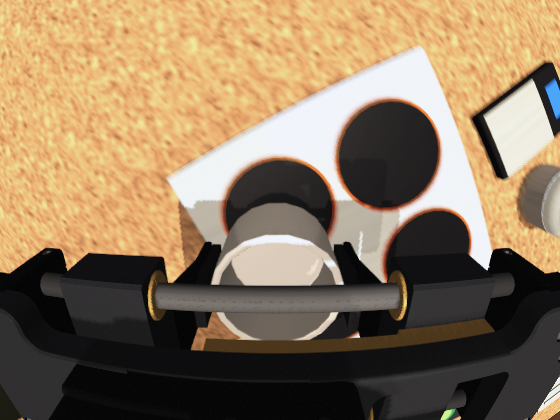

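Run:
```python
from h import *
d=dict(np.load('pics/w4.npz')); im=cv2.imread('pics/w4.png')
c=np.array([.501,.0084])
for z in (.106,.158):
  p=[proj(d,[c[0]+.031*np.cos(a),c[1]+.031*np.sin(a),z],True) for a in np.linspace(0,2*np.pi,60)]
  cv2.polylines(im,[np.round(p).astype(int)],True,(255,0,255) if z<.12 else (0,160,0),1)
cv2.imwrite('pics/w4o.png',im[150:400,140:420].repeat(2,0).repeat(2,1))
```

```text
(no output)
```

View pics/w4o.png

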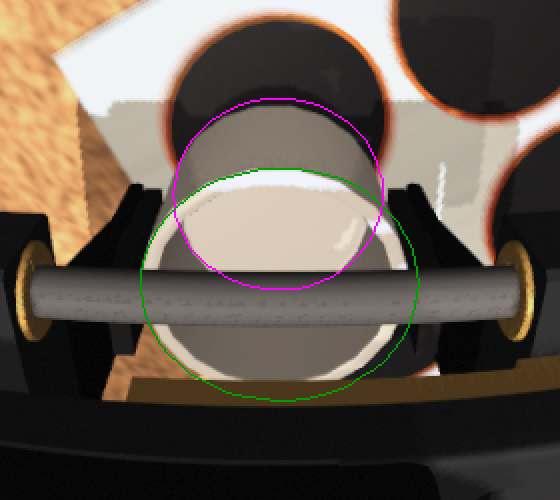

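play_rows(series=[50,0,0,0,0,0,0,50,0,0,0.02,0,0,0,50,0,0,0.035,0,0,0,50,0,0,0.045,0,0,0,50,0,0,0.049,0,0,0,50,0,0,0.049,0,0,0])

```text
time: 12.83
position: [0.4989, 0.0149, 0.0685]
tool_rot: [-2.718, -1.574, 0.003]
ft_force: [-0.8, -0.2, -2.2]
grip_width: 0.711
```

Run:
```python
from h import *
st();rel([0.5015,0.0153,.066],np.radians(-30)); d=shot('wrist','w5')
crop('w5',140,100,420,380,2,'w5c'); shot('top','t5');crop('t5',250,180,400,305,4,'t5c')
```

```text
t 12.83 p [0.4989 0.0149 0.0685] rv [-2.718 -1.574  0.003] F [-0.8 -0.2 -2.2] w 0.711
shift [0.0016 0.002  0.0025] turn [-0.08  0.09  0.16]
```

View pics/w5c.png

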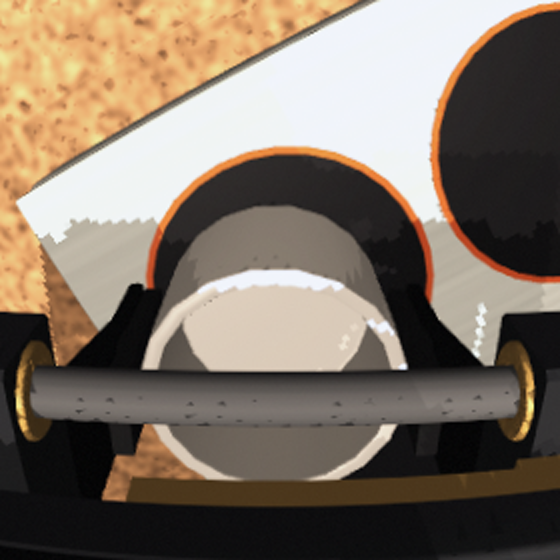

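View pics/t5c.png

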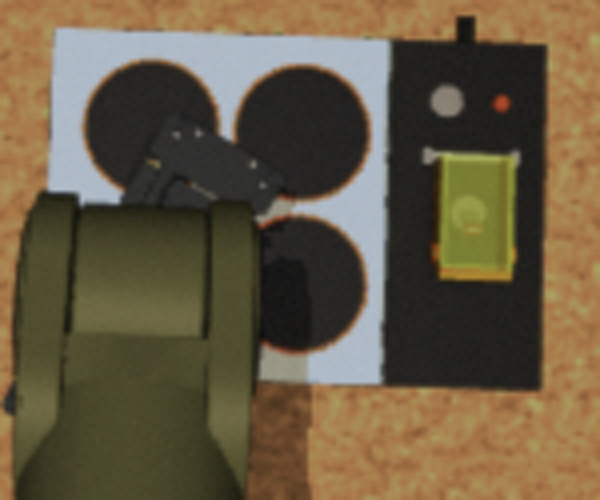

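play_rows(series=[50,0.001,0.002,0.001,0,0,0,50,0.001,0.002,0.003,0,0,0,50,0.001,0.002,0.003,0,0,0,72,0.001,0.002,0.003,0,0,0,90,0.001,0.002,0.003,0,0,0,90,0.001,0.002,0.003,0,0,0,90,0.001,0.002,-0.03,0,0,0,90,0.001,0.002,-0.07,0,0,0,90,0.001,0.002,-0.1,0,0,0,90,0.001,0.002,-0.12,0,0,0])

```text
time: 13.77
position: [0.5037, 0.0138, 0.1929]
tool_rot: [2.719, 1.571, 0.007]
ft_force: [0.8, 0.2, 0.1]
grip_width: 0.894
```

Run:
```python
from h import *
st();rel([0.5628,0.3607,.15],np.radians(-30)); d=shot('wrist','w6')
s=get_state();print(np.round(s['joint_positions'],2))
```

```text
t 13.77 p [0.5037 0.0138 0.1929] rv [2.719 1.571 0.007] F [0.8 0.2 0.1] w 0.894
shift [ 0.3299 -0.1221  0.0436] turn [ 0.18 -0.19  0.05]
[-0.85  0.    0.78  1.87 -0.01  1.26 -0.59]
```

View pics/w6.png

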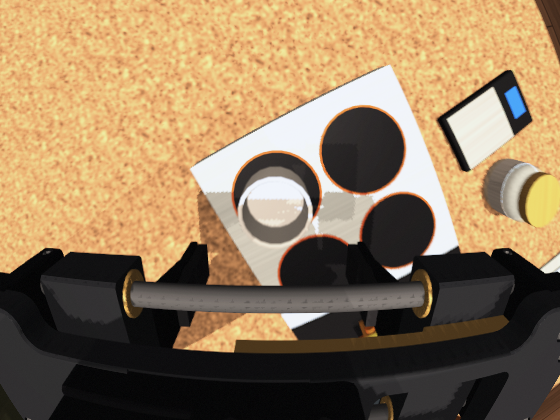

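play_rows(series=[100,0.33,-0.122,0.043,0,0,0,100,0.33,-0.122,0.043,0,0,0,100,0.33,-0.122,0.043,0,0,0,100,0.33,-0.122,0.043,0,0,0,100,0.33,-0.122,0.043,0,0,0,100,0.33,-0.122,0.043,0,0,0,100,0.33,-0.122,0.043,0,0,0,100,0.33,-0.122,0.043,0,0,0,100,0.33,-0.122,0.043,0,0,0,100,0.33,-0.122,0.043,0,0,0])

```text
time: 14.65
position: [0.5587, 0.3685, 0.144]
tool_rot: [-2.711, -1.584, 0.002]
ft_force: [-0.5, -0.1, -0.1]
grip_width: 1.0
```

Run:
```python
from h import *
st();rel([0.5628,0.3607,.015],np.radians(-30)); d=shot('wrist','w7')
print(proj(d,[.5628,.3607,.052],True)); shot('top','t7'); crop('t7',120,120,480,310,2.2,'t7c')
```

```text
t 14.65 p [0.5587 0.3685 0.144 ] rv [-2.711e+00 -1.584e+00  2.000e-03] F [-0.5 -0.1 -0.1] w 1.0
shift [-0.0048  0.0077  0.129 ] turn [-0.12 -0.    0.6 ]
(np.float64(287.65769465450205), np.float64(215.33389502203704))
```

View pics/w7.png

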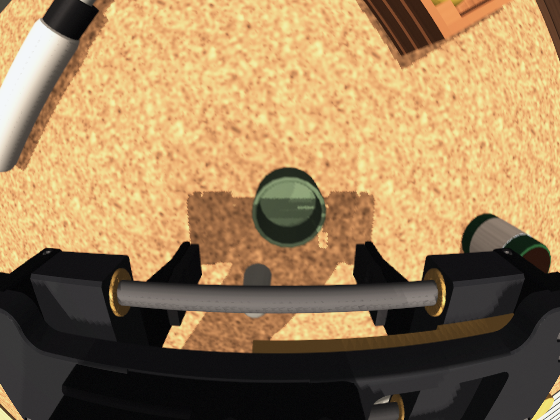

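View pics/t7c.png

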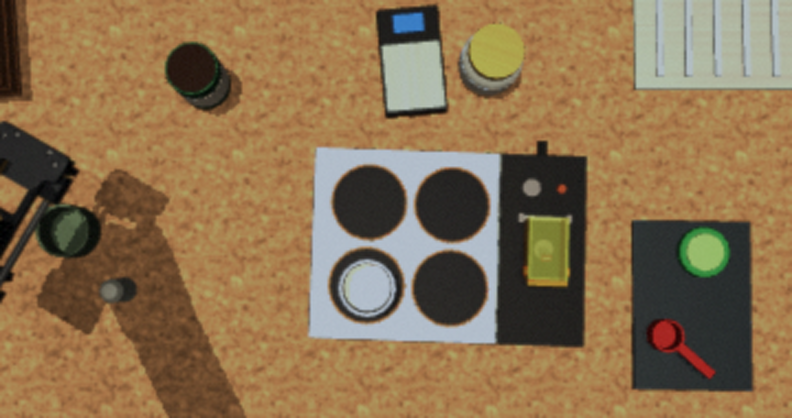

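play_rows(series=[100,0,0,0,0,0,0,100,0,0,0,0,0,0,100,0,0,0,0,0,0])

```text
time: 15.0
position: [0.5616, 0.3591, 0.1468]
tool_rot: [2.722, 1.569, 0.001]
ft_force: [1.1, 0.1, -0.7]
grip_width: 0.998
```

Run:
```python
from h import *
st();rel([0.5628,0.3607,.015],np.radians(-30)); d=shot('wrist','w8')
print(proj(d,[.5628,.3607,.052],True)); crop('w8',220,140,360,270,4,'w8c')
```

```text
t 15.0 p [0.5616 0.3591 0.1468] rv [2.722e+00 1.569e+00 1.000e-03] F [ 1.1  0.1 -0.7] w 0.998
shift [0.0019 0.0002 0.1318] turn [ 0.02 -0.02 -0.07]
(np.float64(278.6645081882914), np.float64(206.42399227297702))
```

View pics/w8c.png

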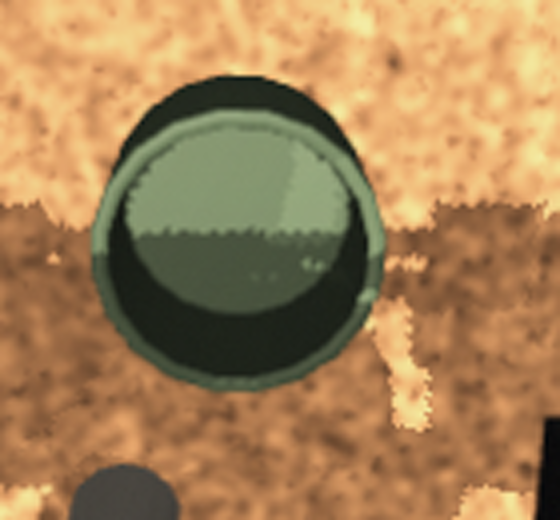

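play_rows(series=[100,0.003,0.001,0.04,0,0,0,100,0.003,0.001,0.08,0,0,0,100,0.003,0.001,0.11,0,0,0,100,0.003,0.001,0.128,0,0,0,100,0.003,0.001,0.131,0,0,0,75,0.003,0.001,0.131,0,0,0,50,0.003,0.001,0.131,0,0,0,50,0.003,0.001,0.131,0,0,0,50,0.003,0.001,0.131,0,0,0,50,0.003,0.001,0.131,0,0,0], force=20)

```text
time: 15.88
position: [0.5645, 0.3634, 0.017]
tool_rot: [-2.72, -1.573, -0.004]
ft_force: [-0.1, 1.1, 4.5]
grip_width: 0.703
```

Run:
```python
from h import *
st();rel([0.597,0.0127,.14],np.radians(-30))
```

```text
t 15.88 p [0.5645 0.3634 0.017 ] rv [-2.72  -1.573 -0.004] F [-0.1  1.1  4.5] w 0.703
shift [-0.2874  0.2033 -0.1235] turn [ 0.08 -0.14  0.08]
```

play_rows(series=[50,0,0,-0.02,0,0,0,50,0,0,-0.05,0,0,0,50,0,0,-0.09,0,0,0,50,0,0,-0.124,0,0,0,50,-0.287,0.203,-0.124,0,0,0,50,-0.287,0.203,-0.124,0,0,0,50,-0.287,0.203,-0.124,0,0,0,50,-0.287,0.203,-0.124,0,0,0,50,-0.287,0.203,-0.124,0,0,0,50,-0.287,0.203,-0.124,0,0,0])

```text
time: 16.72
position: [0.5864, 0.1122, 0.1398]
tool_rot: [-2.719, -1.573, -0.001]
ft_force: [0.7, 0.2, -1.9]
grip_width: 0.706
```

Run:
```python
from h import *
st();rel([0.597,0.0127,.14],np.radians(-30))
```

```text
t 16.72 p [0.5864 0.1122 0.1398] rv [-2.719e+00 -1.573e+00 -1.000e-03] F [ 0.7  0.2 -1.9] w 0.706
shift [-0.081   0.0588 -0.0002] turn [ 0.   -0.06  0.09]
```

play_rows(series=[50,-0.04,0.029,0,0,0,0,50,-0.07,0.05,0,0,0,0,50,-0.081,0.059,0,0,0,0,50,-0.081,0.059,0,0,0,0,50,-0.081,0.059,0.02,0,0,0,50,-0.081,0.059,0.04,0,0,0,50,-0.081,0.059,0.06,0,0,0,50,-0.081,0.059,0.068,0,0,0,50,-0.081,0.059,0.068,0,0,0,50,-0.081,0.059,0.068,0,0,0])

```text
time: 17.55
position: [0.5974, 0.0149, 0.0716]
tool_rot: [2.719, 1.574, -0.0]
ft_force: [0.0, 0.4, -0.9]
grip_width: 0.706
```

Run:
```python
from h import *
st();rel([0.597,0.0127,.067],np.radians(-30)); d=shot('wrist','w9');crop('w9',140,100,420,380,2,'w9c')
```

```text
t 17.55 p [0.5974 0.0149 0.0716] rv [ 2.719  1.574 -0.   ] F [ 0.   0.4 -0.9] w 0.706
shift [-0.0021  0.0007  0.0046] turn [-0.01  0.01  0.12]
```

View pics/w9c.png

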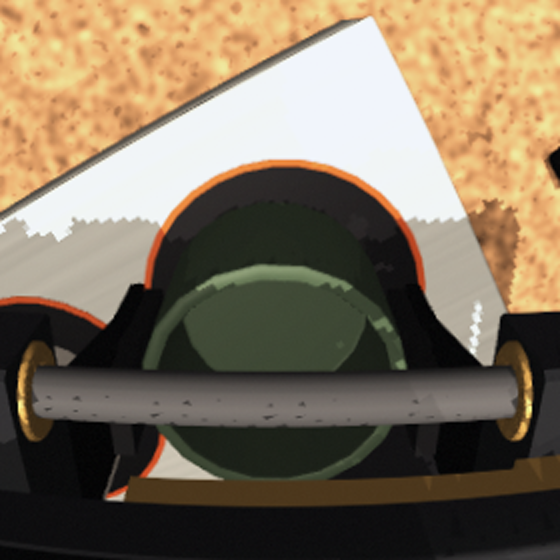

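Well centred; lower and release.

play_rows(series=[50,-0.001,0,0.003,0,0,0,50,-0.001,0,0.0045,0,0,0,50,-0.001,0,0.0045,0,0,0,72,-0.001,0,0.0045,0,0,0,90,-0.001,0,0.0045,0,0,0,90,-0.001,0,0.0045,0,0,0,90,-0.001,0,-0.03,0,0,0,90,-0.001,0,-0.07,0,0,0,90,-0.001,0,-0.1,0,0,0,90,-0.001,0,-0.12,0,0,0])

```text
time: 18.43
position: [0.5985, 0.0132, 0.1953]
tool_rot: [2.718, 1.571, 0.007]
ft_force: [0.8, -0.2, -1.3]
grip_width: 0.894
```

Run:
```python
from h import *
st();rel([0.45,-0.19,.20],np.radians(88.2)); d=shot('top','t10'); d=shot('scene','s10')
crop('s10',180,130,380,280,4,'s10c');
s=get_state();print(np.round(s['joint_positions'],2))
```

```text
t 18.43 p [0.5985 0.0132 0.1953] rv [2.718 1.571 0.007] F [ 0.8 -0.2 -1.3] w 0.894
shift [-0.2502 -0.0272 -0.0056] turn [ 0.11 -0.27 61.85]
[-0.69  0.27  0.74  1.65 -0.19  1.29 -0.44]
```

View pics/s10c.png

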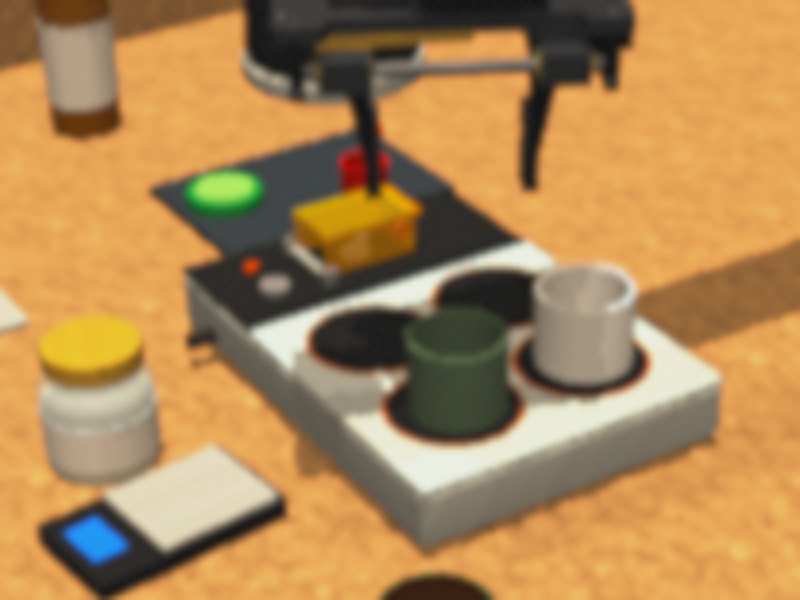

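Run:
```python
from h import *
from m import P
print('studs',P(391,228,.072),P(463,230,.072))
d=dict(np.load('pics/top0.npz'))
s=get_state(); A=Ro.from_rotvec(s['tool_rot']); print(A.inv().apply(np.array([.50,-.189,.18])-s['position']))
```

```text
ring [0.597  0.0127 0.05  ]
ring [ 0.5943 -0.0834  0.05  ]
ring [0.5019 0.0153 0.05  ]
ring [ 0.4986 -0.0802  0.05  ]
[np.float64(0.0961), np.float64(0.0956), np.float64(0.0951), np.float64(0.0958)]
yaw -0.03040530215471093 -0.030991285632871124
warmer corners [array([0.6604, 0.0741, 0.05  ]), array([ 0.6504, -0.2379,  0.05  ]), array([0.4437, 0.0797, 0.05  ]), array([ 0.4339, -0.232 ,  0.05  ])]
lid [ 0.60597912 -0.04493391  0.062     ]
scoop [ 0.49930519 -0.07575593  0.078     ] end [ 0.45555083 -0.12507586  0.077     ]
slate [array([ 0.5786, -0.3015,  0.008 ]), array([ 0.5774, -0.443 ,  0.008 ]), array([ 0.3804, -0.2987,  0.008 ]), array([ 0.3785, -0.4398,  0.008 ])]
hinge [ 0.57952503 -0.16189607  0.054     ] [ 0.57753221 -0.21911863  0.054     ]
hoodfront [ 0.5046799 -0.1657068  0.068    ] [ 0.50339594 -0.21160216  0.068     ]
cup3 [0.56283299 0.36072083 0.052     ] cup0 [0.42159075 0.23184275 0.052     ] shaker [0.49546891 0.30172906 0.066     ] tin [0.74176057 0.20819806 0.095     ]
studs [ 0.51836267 -0.16241985  0.072     ] [ 0.51708779 -0.21159282  0.072     ]
[-0.22512551  0.01441514  0.01489201]
```

play_rows(series=[90,-0.225,0.014,0.015,0,0,-118,90,-0.225,0.014,0.015,0,0,-118,90,-0.225,0.014,0.015,0,0,-118,90,-0.225,0.014,0.015,0,0,-118,90,-0.225,0.014,0.015,0,0,-118,90,-0.225,0.014,0.015,0,0,-118,90,-0.225,0.014,0.015,0,0,-118,90,-0.225,0.014,0.015,0,0,-118,90,-0.225,0.014,0.015,0,0,-118,90,-0.225,0.014,0.015,0,0,-118])

```text
time: 19.37
position: [0.4962, -0.1885, 0.1755]
tool_rot: [-1.289, -2.864, 0.0]
ft_force: [0.0, 0.1, 0.1]
grip_width: 0.897
```

Run:
```python
from h import *
st();rel([0.50,-0.189,.18],np.radians(88.2)); 
s=get_state();print(np.round(s['joint_positions'],2))
```

```text
t 19.37 p [ 0.4962 -0.1885  0.1755] rv [-1.289 -2.864  0.   ] F [0.  0.1 0.1] w 0.897
shift [-0.0029  0.0025 -0.0045] turn [-2.000e-02 -7.000e-02 -4.668e+01]
[-0.39  0.11  0.76  1.83 -0.08  1.23  1.11]
```

play_rows(series=[85,0,0,0,0,0,-46.7,85,0,0,0,0,0,-46.7,85,0,0,0,0,0,-46.7,85,0,0,0,0,0,-46.7,85,0,0,0,0,0,-46.7,85,0,0,0,0,0,-46.7,85,0,0,0,0,0,-46.7,85,0,0,0,0,0,-46.7,85,0,0,0,0,0,-46.7,85,0,0,0,0,0,-46.7])

```text
time: 20.2
position: [0.4965, -0.1884, 0.1759]
tool_rot: [-0.06, -3.14, 0.0]
ft_force: [-0.4, -0.1, 0.4]
grip_width: 0.851
```

Run:
```python
from h import *
st();rel([0.5177,-0.187,.066],np.radians(88.2)); 
s=get_state();print(np.round(s['joint_positions'],2)); d=shot('wrist','w11')
for p in ([.5177,-.187,.072],[.5184,-.1624,.072],[.5171,-.2116,.072],[.5795,-.1619,.054]): print(np.round(proj(d,p,True),1))
crop('w11',200,130,360,270,5,'w11c')
```

```text
t 20.2 p [ 0.4965 -0.1884  0.1759] rv [-0.06 -3.14  0.  ] F [-0.4 -0.1  0.4] w 0.851
shift [-0.0212  0.0022  0.1099] turn [-0.01 -0.04 -0.4 ]
[-0.34  0.11  0.7   1.83 -0.07  1.23  1.91]
[279.7 231.3]
[307.8 231. ]
[251.5 231.6]
[306.8 281.3]
```

View pics/w11.png

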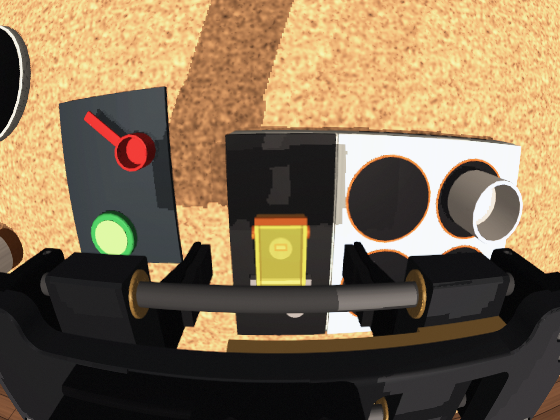

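View pics/w11c.png

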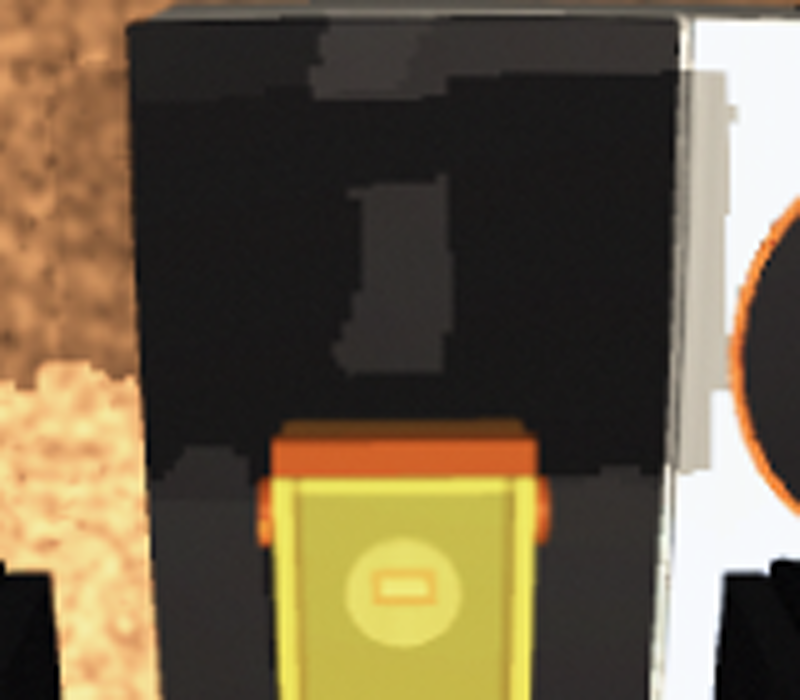

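play_rows(series=[85,-0.022,0.003,0.03,0,0,-0.4,85,-0.022,0.003,0.06,0,0,-0.4,85,-0.022,0.003,0.09,0,0,-0.4,85,-0.022,0.003,0.105,0,0,-0.4,85,-0.022,0.003,0.114,0,0,-0.4,85,-0.022,0.003,0.114,0,0,-0.4,85,-0.022,0.003,0.114,0,0,-0.4])

```text
time: 20.83
position: [0.5192, -0.1865, 0.0627]
tool_rot: [0.047, 3.141, -0.001]
ft_force: [-0.3, 0.6, 0.4]
grip_width: 0.854
```

Run:
```python
from h import *
st();rel([0.5188,-0.1863,.062],np.radians(88.2)); d=shot('wrist','w12'); crop('w12',170,180,390,340,3.6,'w12c')
d=shot('scene','s12'); crop('s12',200,120,340,230,5.5,'s12c')
```

```text
t 20.83 p [ 0.5192 -0.1865  0.0627] rv [ 4.700e-02  3.141e+00 -1.000e-03] F [-0.3  0.6  0.4] w 0.854
shift [0.0004 0.0002 0.0007] turn [-0.03  0.01  0.08]
```

View pics/w12c.png

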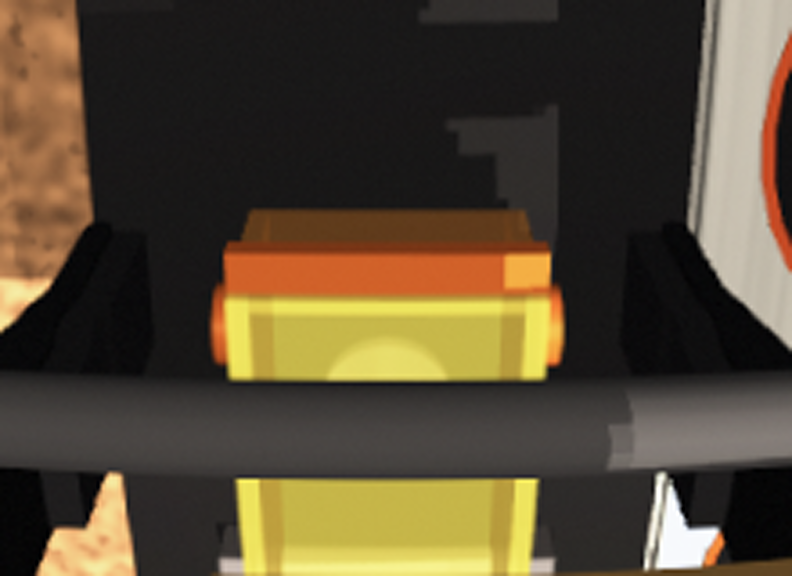

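View pics/s12c.png

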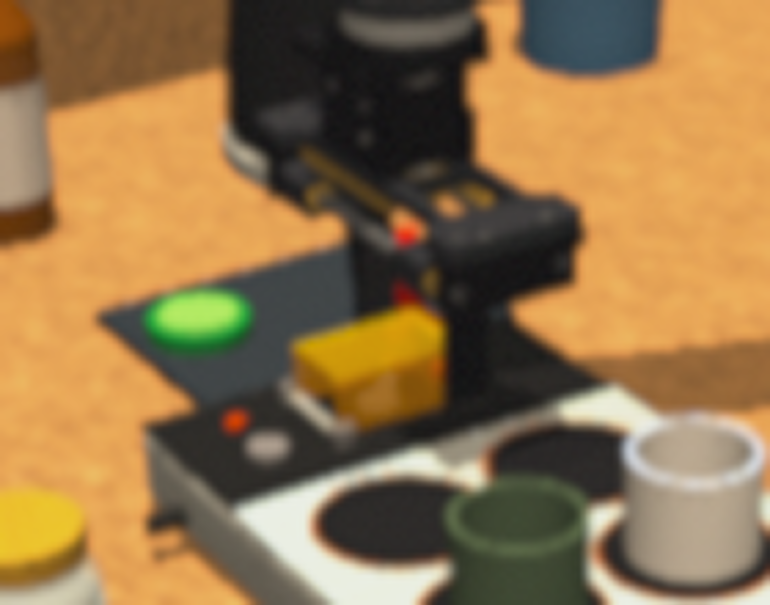

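play_rows(series=[70,0,0,0.001,0,0,0,45,0,0,0.001,0,0,0,40,0,0,0.001,0,0,0,40,0,0,0.001,0,0,0,40,0,0,0.001,0,0,0,40,0,0,0.001,0,0,0], force=12)

```text
time: 21.43
position: [0.519, -0.1864, 0.0616]
tool_rot: [0.046, 3.141, -0.001]
ft_force: [-0.4, 0.3, 2.0]
grip_width: 0.572
```

Run:
```python
from h import *
st()
# arc in tool coords: tx=-dx, tz=-dz ; radius
r=np.hypot(60,18);a0=np.arctan2(18,60)
for a in np.arange(0.15,1.56,.15): print(round(a,2), 'tx',round(-(60-r*np.cos(a0+a)),1),'tz',round(-(r*np.sin(a0+a)-18),1))
```

```text
t 21.43 p [ 0.519  -0.1864  0.0616] rv [ 4.600e-02  3.141e+00 -1.000e-03] F [-0.4  0.3  2. ] w 0.572
0.15 tx -3.4 tz -8.8
0.3 tx -8.0 tz -16.9
0.45 tx -13.8 tz -24.3
0.6 tx -20.6 tz -30.7
0.75 tx -28.4 tz -36.1
0.9 tx -36.8 tz -40.2
1.05 tx -45.8 tz -43.0
1.2 tx -55.0 tz -44.4
1.35 tx -64.4 tz -44.5
1.5 tx -73.7 tz -43.1
```

play_rows(series=[40,-0.0034,0,-0.0088,0,0,0,40,-0.008,0,-0.0169,0,0,0,40,-0.0138,0,-0.0243,0,0,0,40,-0.0206,0,-0.0307,0,0,0,40,-0.0284,0,-0.0361,0,0,0,40,-0.0368,0,-0.0402,0,0,0,40,-0.0458,0,-0.043,0,0,0,40,-0.055,0,-0.0444,0,0,0,40,-0.0644,0,-0.0445,0,0,0,40,-0.0737,0,-0.0431,0,0,0])

```text
time: 22.27
position: [0.5943, -0.1887, 0.1049]
tool_rot: [0.046, 3.14, -0.001]
ft_force: [-1.7, -1.1, 1.7]
grip_width: 0.57
```

play_rows(series=[40,-0.004,0,0.0015,0,0,0,40,-0.008,0,0.0027,0,0,0,40,-0.008,0,0.0027,0,0,0])

```text
time: 22.52
position: [0.6028, -0.189, 0.1021]
tool_rot: [0.046, 3.138, -0.002]
ft_force: [1.9, -0.9, 4.1]
grip_width: 0.57
```

Run:
```python
from h import *
st(); d=shot('wrist','w13'); crop('w13',170,180,390,340,3.6,'w13c')
d=shot('scene','s13'); crop('s13',200,100,340,210,5.5,'s13c')
```

```text
t 22.52 p [ 0.6028 -0.189   0.1021] rv [ 4.600e-02  3.138e+00 -2.000e-03] F [ 1.9 -0.9  4.1] w 0.57
```

View pics/s13c.png

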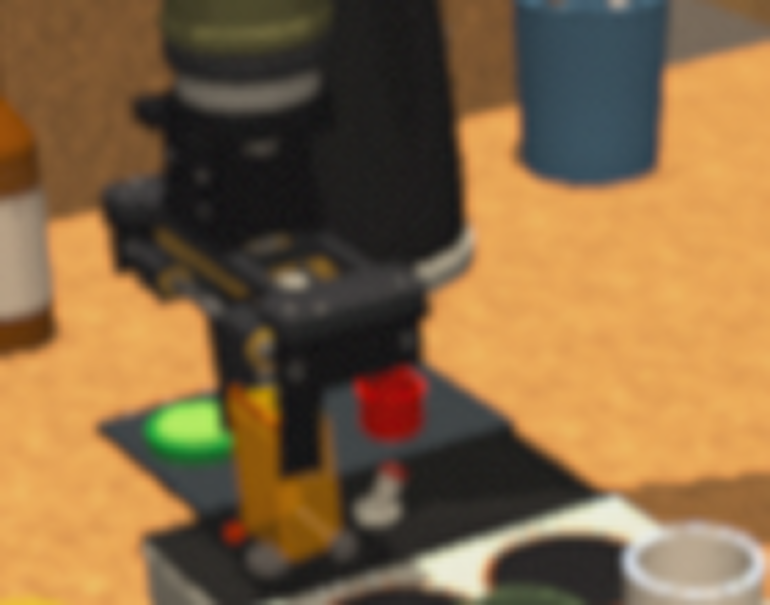

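View pics/w13c.png

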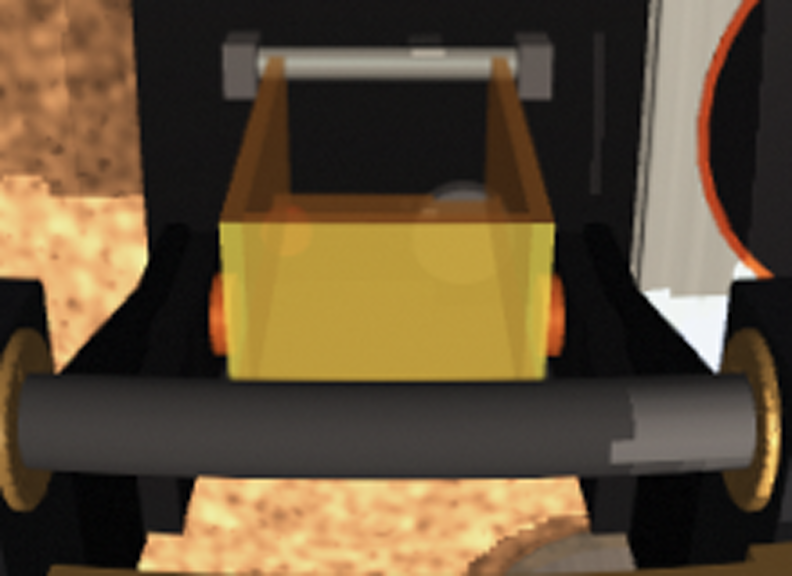

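play_rows(series=[80,0,0,0,0,0,0,80,0,0,0,0,0,0,80,0,0,0,0,0,0,80,0,0,-0.03,0,0,0,80,0,0,-0.07,0,0,0,80,0,0,-0.09,0,0,0,40,0.04,0,-0.09,0,0,0,0,0.08,0,-0.09,0,0,0,0,0.097,0,-0.09,0,-7,0,0,0.097,0,-0.09,0,-14,0])

```text
time: 23.45
position: [0.5017, -0.1857, 0.1905]
tool_rot: [0.043, 2.901, -0.005]
ft_force: [-1.0, -1.4, -0.5]
grip_width: 0.581
```

Run:
```python
from h import *
s=st(); A=Ro.from_rotvec(s['tool_rot']); print(A.as_matrix().round(3))
print(A.inv().apply(np.array([.500,-.1857,.062])-s['position']).round(4))
d=shot('wrist','w14'); d=shot('scene','s14'); crop('s14',200,100,340,210,5.5,'s14c'); d=shot('top','t14'); crop('t14',330,200,420,290,6,'t14c')
```

```text
t 23.45 p [ 0.5017 -0.1857  0.1905] rv [ 0.043  2.901 -0.005] F [-1.  -1.4 -0.5] w 0.581
[[-0.971  0.03   0.238]
 [ 0.029  1.    -0.007]
 [-0.238  0.    -0.971]]
[ 3.220e-02 -1.000e-04  1.244e-01]
```

View pics/w14.png

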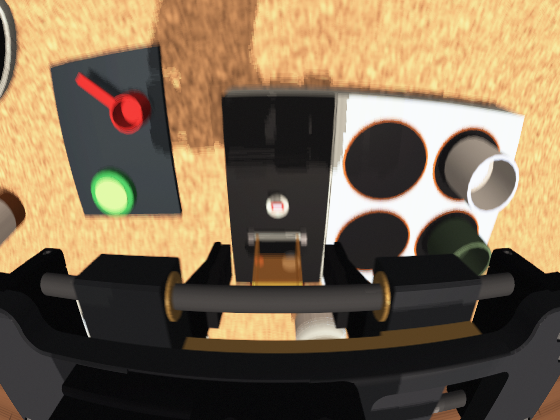

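View pics/s14c.png

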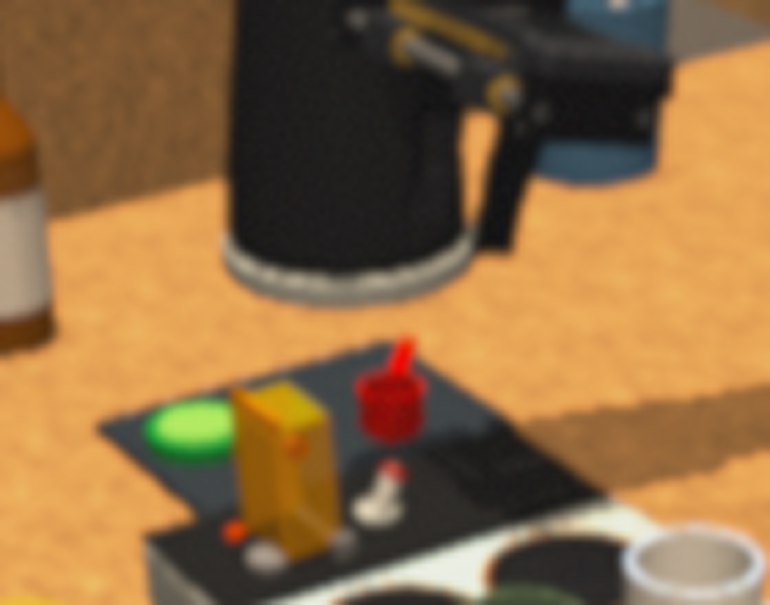

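play_rows(series=[0,0.01,0,0.03,0,0,0,0,0.02,0,0.07,0,0,0,0,0.028,0,0.1,0,0,0,0,0.032,0,0.118,0,0,0,0,0.032,0,0.124,0,0,0,0,0.032,0,0.124,0,0,0,0,0.032,0,0.124,0,0,0])

```text
time: 24.18
position: [0.5032, -0.1863, 0.0643]
tool_rot: [0.042, 2.903, -0.008]
ft_force: [-0.3, -0.2, -0.0]
grip_width: 0.01
```

Run:
```python
from h import *
d=dict(np.load('pics/w14.npz')); print(proj(d,[.533,-.187,.0726],True))
s=st(); A=Ro.from_rotvec(s['tool_rot'])
for x in(.53,.538,.542): print(A.inv().apply(np.array([x,-.187,.0615])-s['position']).round(4))
d=shot('wrist','w15'); d=shot('scene','s15'); crop('s15',200,100,340,210,5.5,'s15c')
```

```text
(np.float64(276.6441167825615), np.float64(204.93083157252445))
t 24.18 p [ 0.5032 -0.1863  0.0643] rv [ 0.042  2.903 -0.008] F [-0.3 -0.2 -0. ] w 0.01
[-0.0254  0.0001  0.009 ]
[-0.0332  0.0003  0.0109]
[-0.0371  0.0005  0.0118]
```

View pics/w15.png

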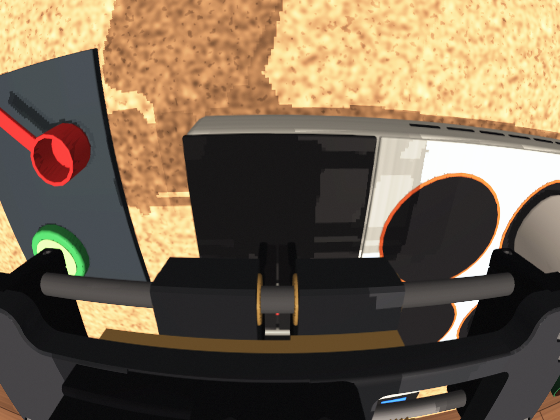

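View pics/s15c.png

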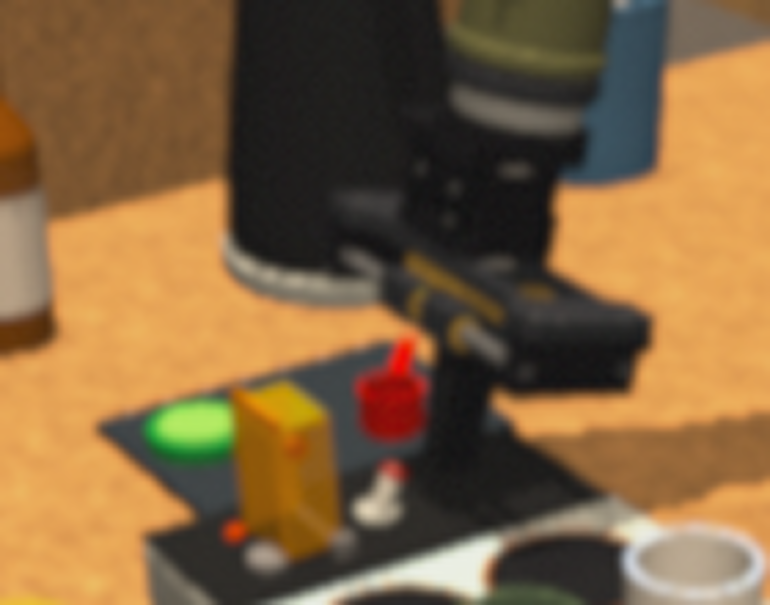

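Push slowly to x≈0.538.

play_rows(series=[0,-0.005,0,0.003,0,0,0,0,-0.01,0,0.005,0,0,0,0,-0.015,0,0.0065,0,0,0,0,-0.02,0,0.0075,0,0,0,0,-0.025,0,0.009,0,0,0,0,-0.03,0,0.01,0,0,0,0,-0.033,0,0.011,0,0,0,0,-0.033,0,0.011,0,0,0])

```text
time: 24.95
position: [0.5376, -0.187, 0.0614]
tool_rot: [0.043, 2.902, -0.006]
ft_force: [-0.7, 0.3, 2.0]
grip_width: 0.007
```

Run:
```python
from h import *
s=st()
d=shot('scene','s16'); crop('s16',200,100,340,210,5.5,'s16c')
```

```text
t 24.95 p [ 0.5376 -0.187   0.0614] rv [ 0.043  2.902 -0.006] F [-0.7  0.3  2. ] w 0.007
```

View pics/s16c.png

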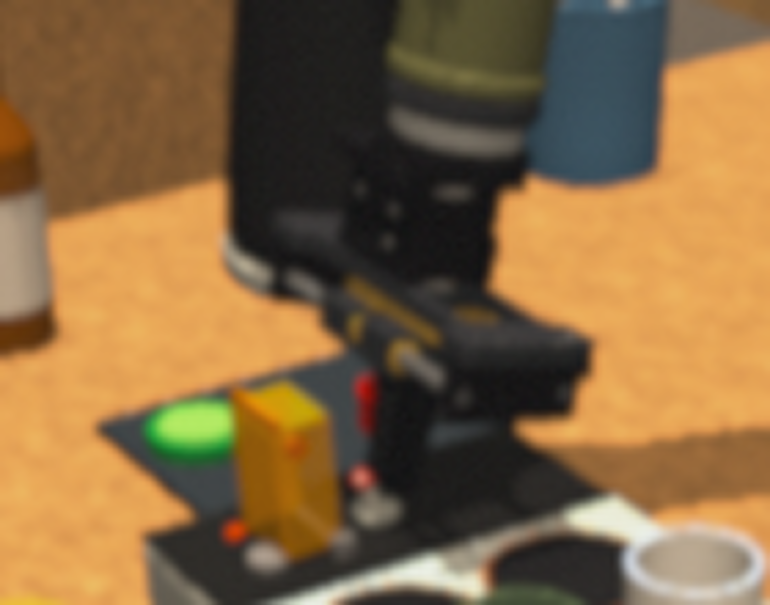

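play_rows(series=[0,-0.002,0,0.0005,0,0,0,0,-0.004,0,0.001,0,0,0,0,-0.005,0,0.0012,0,0,0,0,-0.005,0,0.0012,0,0,0])

```text
time: 25.33
position: [0.5391, -0.1871, 0.0603]
tool_rot: [0.044, 2.908, -0.003]
ft_force: [-11.4, 1.4, 12.9]
grip_width: 0.008
```

Run:
```python
from h import *
s=st()
d=shot('scene','s17'); crop('s17',200,100,340,210,5.5,'s17c')
```

```text
t 25.33 p [ 0.5391 -0.1871  0.0603] rv [ 0.044  2.908 -0.003] F [-11.4   1.4  12.9] w 0.008
```

View pics/s17c.png

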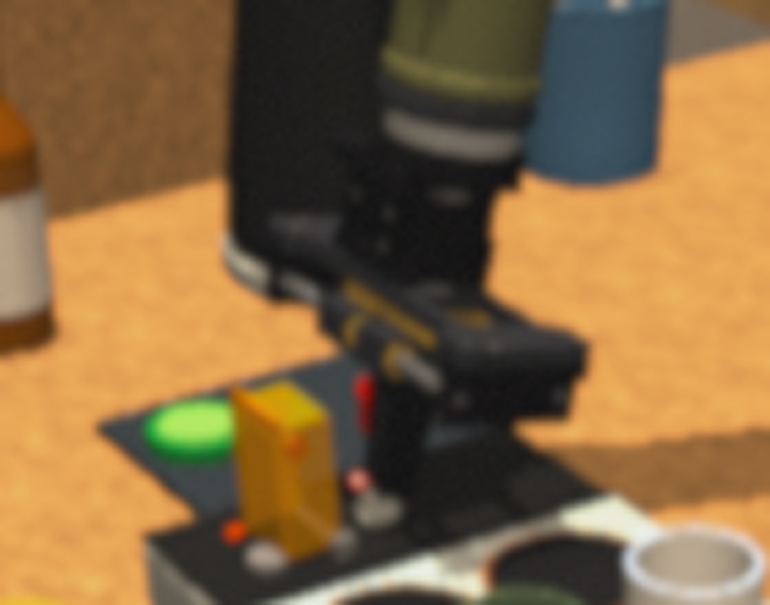

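play_rows(series=[0,0.01,0,-0.002,0,0,0,0,0.025,0,-0.008,0,0,0,0,0.035,0,-0.03,0,0,0,0,0.02,0,-0.07,0,0,0,0,0.01,0,-0.11,0,0,0,30,0,0,-0.14,0,0,0,60,0,0,-0.14,0,7,0,80,0,0,-0.14,0,14,0,80,0,0,-0.14,0,14,0])

```text
time: 26.13
position: [0.5124, -0.1833, 0.1941]
tool_rot: [-0.037, -3.126, 0.008]
ft_force: [-0.1, 2.7, -1.5]
grip_width: 0.225
```

Run:
```python
from h import *
s=st();rel([.6028,-.189,.19],np.radians(88.2))
d=shot('scene','s18'); crop('s18',200,100,340,210,5.5,'s18c');d=shot('wrist','w18')
```

```text
t 26.13 p [ 0.5124 -0.1833  0.1941] rv [-0.037 -3.126  0.008] F [-0.1  2.7 -1.5] w 0.225
shift [-0.0905 -0.0036  0.0027] turn [-0.3  -0.85  0.45]
```

View pics/s18c.png

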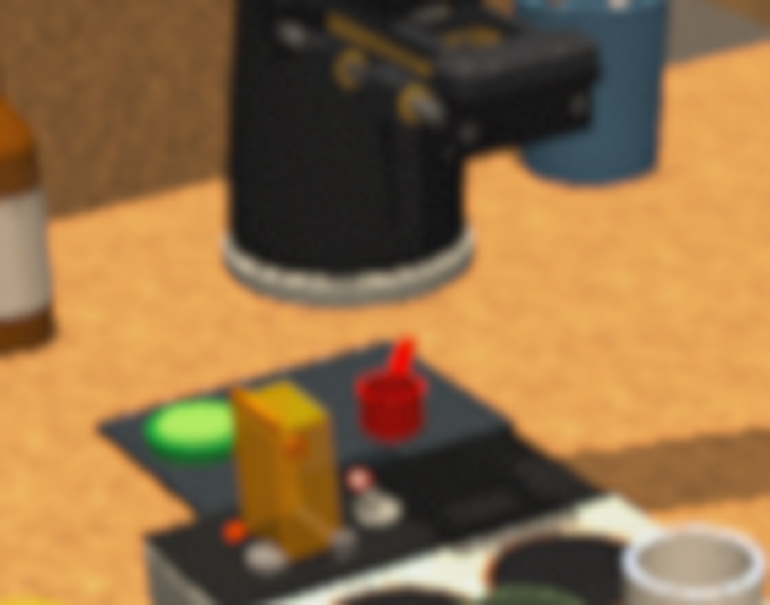

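View pics/w18.png

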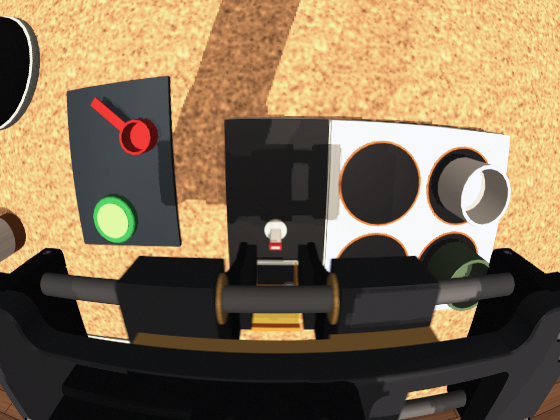

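play_rows(series=[85,0,0,0,0,0,0,85,0,0,0,0,0,0,85,0,0,0,0,0,0,85,-0.035,-0.002,0,0,0,0,85,-0.07,-0.003,0,0,0,0,85,-0.09,-0.004,0,0,0,0,85,-0.09,-0.004,0,0,0,0,85,-0.09,-0.004,0,0,0,0])

```text
time: 26.9
position: [0.5982, -0.1928, 0.1966]
tool_rot: [-0.047, -3.136, 0.0]
ft_force: [-0.5, -1.0, -0.8]
grip_width: 0.835
```

Run:
```python
from h import *
s=st();rel([.6028,-.189,.102],np.radians(88.2))
```

```text
t 26.9 p [ 0.5982 -0.1928  0.1966] rv [-0.047 -3.136  0.   ] F [-0.5 -1.  -0.8] w 0.835
shift [-0.005   0.004   0.0946] turn [-0.02 -0.32  0.1 ]
```

play_rows(series=[85,-0.005,0.004,0,0,0,0,85,-0.005,0.004,0.03,0,0,0,85,-0.005,0.004,0.06,0,0,0,85,-0.005,0.004,0.085,0,0,0,85,-0.005,0.004,0.095,0,0,0,70,-0.005,0.004,0.095,0,0,0,50,-0.005,0.004,0.095,0,0,0,40,-0.005,0.004,0.095,0,0,0,40,-0.005,0.004,0.095,0,0,0,40,-0.005,0.004,0.095,0,0,0], force=12)

```text
time: 27.73
position: [0.604, -0.1891, 0.103]
tool_rot: [-0.047, -3.138, 0.001]
ft_force: [0.9, -0.4, 3.7]
grip_width: 0.569
```

Run:
```python
from h import *
s=st();p=s['position']; A=Ro.from_rotvec(s['tool_rot'])
d=shot('scene','s19'); crop('s19',200,100,340,210,5.5,'s19c'); d=shot('wrist','w19'); crop('w19',170,180,390,340,3.6,'w19c')
# arc targets: TCP closed = (.519,-.1864,.0616)
c=np.array([.519,-.1864,.0616]); u=np.array([np.cos(.031),-np.sin(.031),0])
r=.06264;a0=np.arctan2(18,60)
for a in np.linspace(1.63,0,11)[1:]:
    t=c+u*(.06-r*np.cos(a0+a))+np.array([0,0,r*np.sin(a0+a)-.018]); print(round(a,2),A.inv().apply(t-p).round(4))
```

```text
t 27.73 p [ 0.604  -0.1891  0.103 ] rv [-4.700e-02 -3.138e+00  1.000e-03] F [ 0.9 -0.4  3.7] w 0.569
1.47 [ 0.0134  0.0001 -0.0021]
1.3 [ 0.0235  0.0001 -0.0031]
1.14 [ 0.0337  0.0001 -0.0025]
0.98 [ 0.0436  0.0001 -0.0003]
0.82 [0.0531 0.0001 0.0036]
0.65 [0.0618 0.0002 0.0089]
0.49 [0.0695 0.0002 0.0156]
0.33 [0.0761 0.0002 0.0234]
0.16 [0.0812 0.0002 0.0322]
0.0 [0.0849 0.0002 0.0417]
```

View pics/s19c.png

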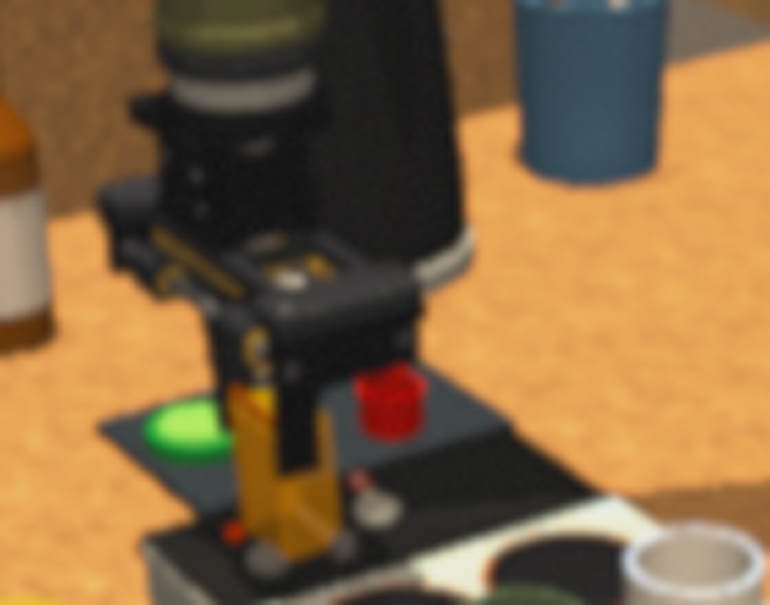

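View pics/w19c.png

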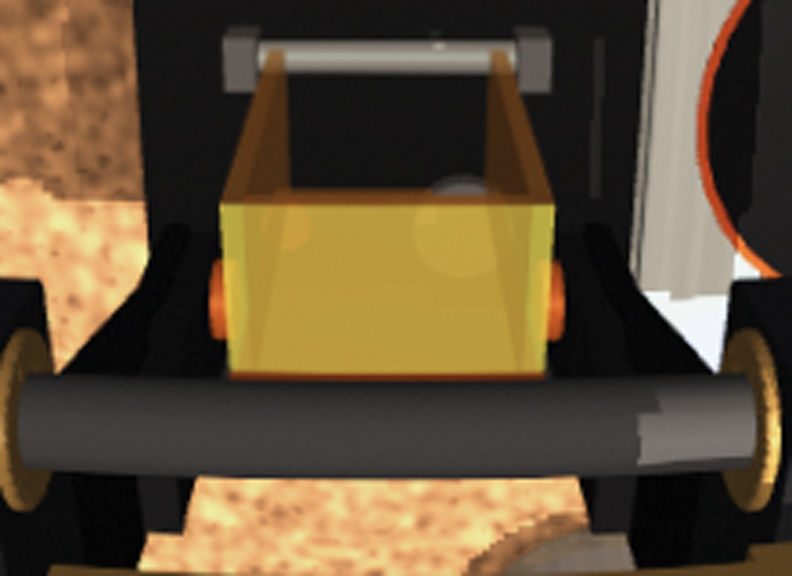

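play_rows(series=[40,0.0125,0,-0.0021,0,0,0,40,0.0235,0,-0.0031,0,0,0,40,0.0337,0,-0.0025,0,0,0,40,0.0436,0,-0.0003,0,0,0,40,0.0531,0,0.0036,0,0,0,40,0.0618,0,0.0089,0,0,0,40,0.0695,0,0.0156,0,0,0,40,0.0761,0,0.0234,0,0,0,40,0.0812,0,0.0322,0,0,0,40,0.0849,0,0.0417,0,0,0])

```text
time: 28.67
position: [0.5182, -0.1865, 0.0599]
tool_rot: [-0.046, -3.137, 0.001]
ft_force: [2.2, -0.4, 15.2]
grip_width: 0.57
```

play_rows(series=[40,0,0,0.001,0,0,0,40,0,0,0.003,0,0,0,40,0,0,0.003,0,0,0])

```text
time: 28.92
position: [0.5179, -0.1864, 0.0578]
tool_rot: [-0.046, -3.135, -0.001]
ft_force: [-2.4, 1.1, 10.6]
grip_width: 0.571
```

Run:
```python
from h import *
s=st()
d=shot('scene','s20'); crop('s20',200,100,340,210,5.5,'s20c'); d=shot('wrist','w20'); crop('w20',170,180,390,340,3.6,'w20c')
```

```text
t 28.92 p [ 0.5179 -0.1864  0.0578] rv [-4.600e-02 -3.135e+00 -1.000e-03] F [-2.4  1.1 10.6] w 0.571
```

View pics/s20c.png

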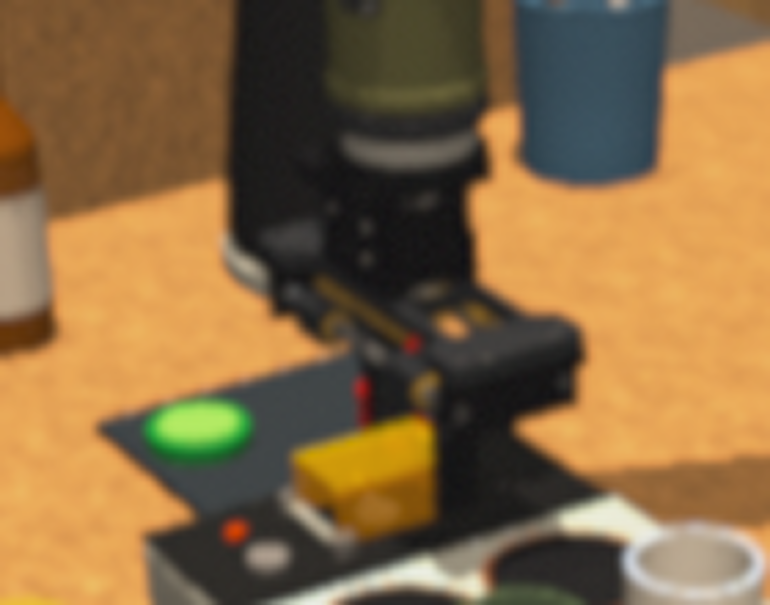

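View pics/w20c.png

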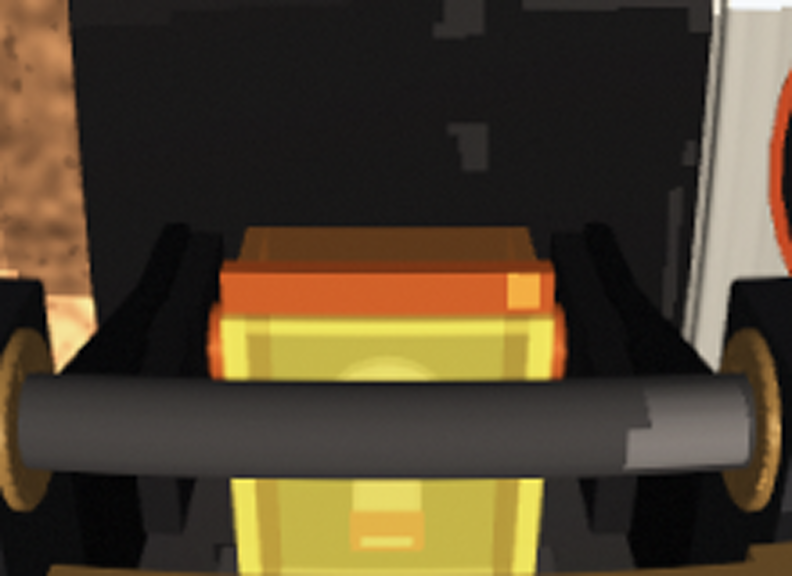

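play_rows(series=[40,0,0,-0.001,0,0,0,80,0,0,-0.001,0,0,0,85,0,0,-0.001,0,0,0,85,0,0,-0.001,0,0,0,85,0,0,-0.03,0,0,0,85,0,0,-0.07,0,0,0,85,0.03,0,-0.11,0,0,0,85,0.03,0,-0.15,0,0,0,85,0.03,0,-0.18,0,0,0,85,0.03,0,-0.18,0,0,0])

```text
time: 29.85
position: [0.4917, -0.1868, 0.2438]
tool_rot: [0.047, 3.137, -0.0]
ft_force: [1.3, -1.9, 0.2]
grip_width: 0.846
```

Run:
```python
from h import *
s=st()
d=shot('scene','s21'); crop('s21',190,110,370,245,4.4,'s21c'); d=shot('wrist','w21'); d=shot('top','t21'); crop('t21',250,180,470,305,3.6,'t21c')
```

```text
t 29.85 p [ 0.4917 -0.1868  0.2438] rv [ 0.047  3.137 -0.   ] F [ 1.3 -1.9  0.2] w 0.846
```

View pics/s21c.png

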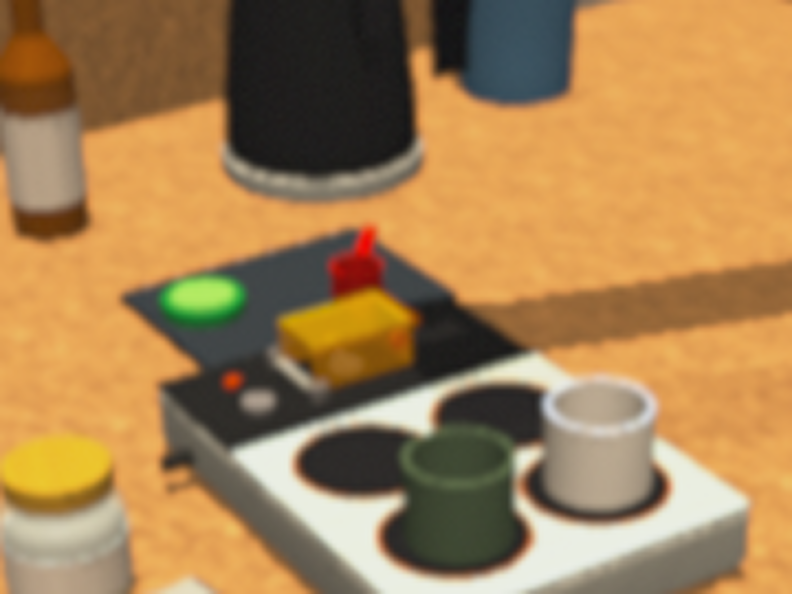

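View pics/w21.png

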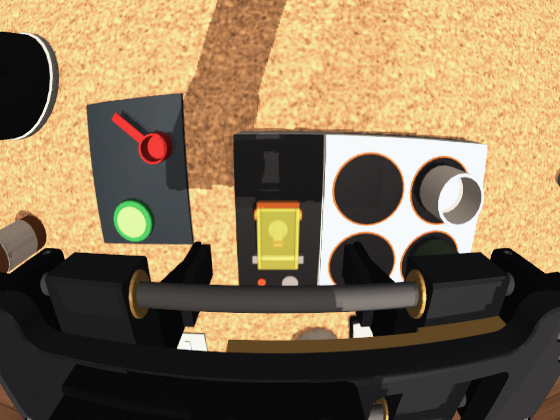

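View pics/t21c.png

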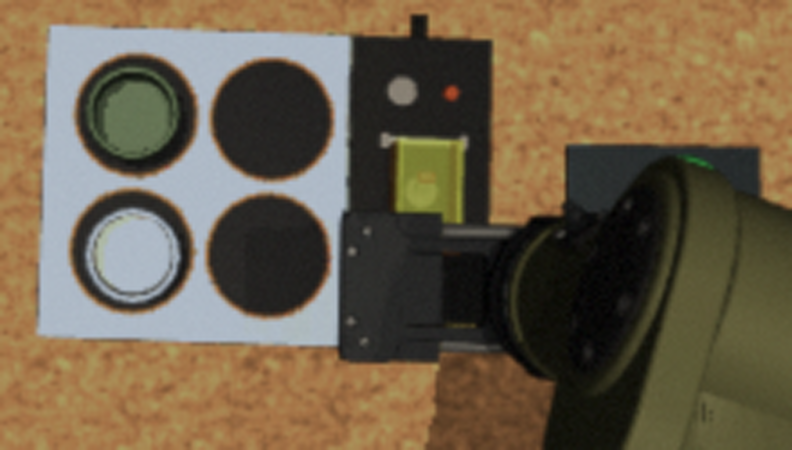

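play_rows(series=[85,0,0.04,-0.04,0,0,0,85,0,0.39,-0.06,0,0,0,85,0,0.39,-0.06,0,0,0,85,0,0.39,-0.06,0,0,0,85,0,0.39,-0.06,0,0,0,85,0,0.39,-0.06,0,0,0,85,0,0.39,-0.06,0,0,0,85,0,0.39,-0.06,0,0,0,85,0,0.39,-0.06,0,0,0,85,0,0.39,-0.06,0,0,0])

```text
time: 30.83
position: [0.4989, 0.2091, 0.2943]
tool_rot: [-0.039, -3.131, 0.002]
ft_force: [-0.9, 0.8, 0.3]
grip_width: 0.85
```

Run:
```python
from h import *
s=st()
d=shot('top','t22'); crop('t22',120,120,480,310,2.2,'t22c'); crop('t22',250,180,470,305,3.6,'t22d')
```

```text
t 30.83 p [0.4989 0.2091 0.2943] rv [-3.900e-02 -3.131e+00  2.000e-03] F [-0.9  0.8  0.3] w 0.85
```

View pics/t22c.png

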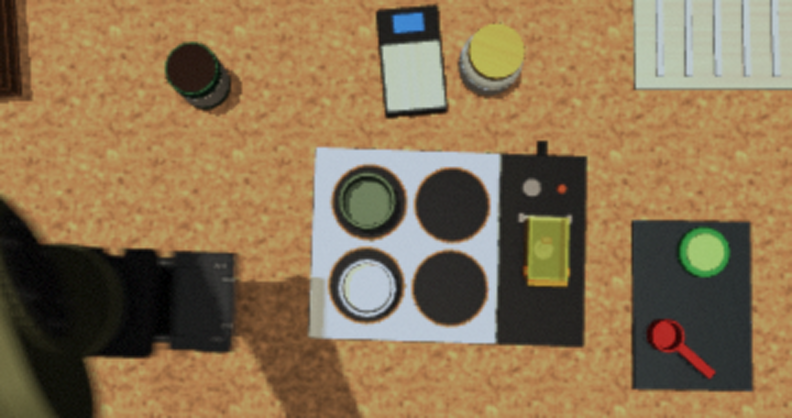

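View pics/t22d.png

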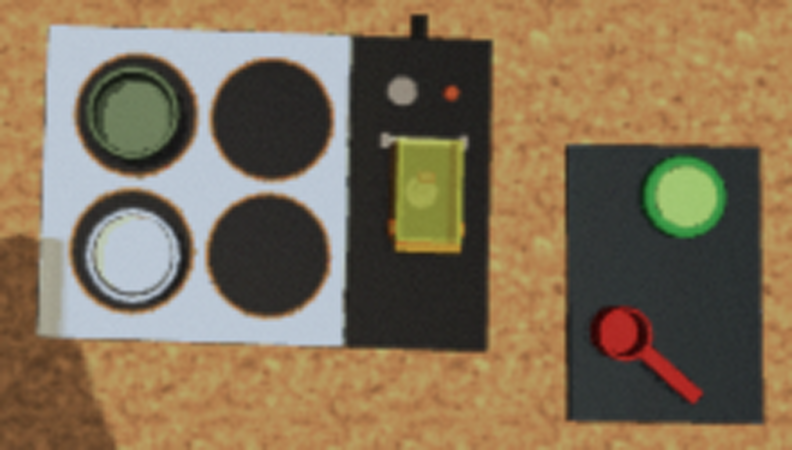

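play_rows(series=[85,0,0,0,0,0,0,85,0,0,0,0,0,0,85,0,0,0,0,0,0,85,0,0,0,0,0,0])

```text
time: 31.22
position: [0.5009, 0.2025, 0.2963]
tool_rot: [-0.051, -3.134, 0.002]
ft_force: [-0.8, -0.3, 1.0]
grip_width: 0.851
```

Run:
```python
from h import *
s=st(); d=shot('top','t23'); a=cv2.imread('pics/t22.png')[150:310,250:480].astype(int);b=cv2.imread('pics/t23.png')[150:310,250:480].astype(int);print(np.abs(a-b).max(), (np.abs(a-b).max(2)>25).sum())
print(close_job())
```

```text
t 31.22 p [0.5009 0.2025 0.2963] rv [-5.100e-02 -3.134e+00  2.000e-03] F [-0.8 -0.3  1. ] w 0.851
57 132
the job is handed in; nothing more can be done
None
```

The cup warmer job is done and handed in at about 31 s of the 210 s; the hand-in gave no verdict.

- **Cleared off:** the green lid and the red scoop are both lying fully on the slate board.
- **Cups:** I found only two, white and dark green. Both stand upright in their own rings, dark green on ring0 and white on ring2, with clear margin all round in the top view.
- **Hood and switch:** after the cups were placed I lifted the hood to about 1.6 rad. I pushed the switch away from the robot until it met its stop, with about 11 N along the push. I then closed the hood by its studs and pressed it down lightly.

**Last checks:** the final top picture shows the hood in the same place as at the start. A picture through the hood after closing shows the toggle leaning away, so it is on. The coffee tin, jar and scale have not moved.

Three points are less certain:
- **Shaker:** it was under the arm in the last top view. I last saw it standing at its starting place just before I picked up the green cup next to it.
- **Last two top pictures:** they differed in 132 pixels of the warmer and slate area. I put that down to the arm's moving shadow but did not look at the second one.
- **Knocked object:** I saw no sign that any cup, the lid or the scoop was knocked aside.

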